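Load the toaster oven, clear the rack stop, shut the door

TASK

Set the glass ramekin down gently on the toaster oven's pulled-out rack beside the square dish, then raise the rack's front rail over its stops and slide the rack fully home with both dishes still standing on it, and shut the oven door. Leave the other things on the counter where they are.

Things in the scene. Friction and masses are not known exactly. Their poses are not given: they have to be found in the camera images.
- oven_front (a point): Toaster oven, steel, 411 wide, 280 deep, 240 high, fixed. Point on the counter (height 0) below the middle of the opening, in the plane of the oven's front. x points into the oven, y along its front (left as one faces it), z up. Body: x 0 to 280, y -249 to +162 mm; opening y +-152, height 44 to 207. Knob panel right of it (not used). Before it stand the pulled-out rack and, below, the open door.
- rack_front (a point): Wire rack, 276 wide, 230 deep: 6 mm thick front rail, side wires, and ten 4.4 mm bars from front to back, 25 mm apart. Point: middle of the front rail, on its axis; axes as the oven's, tipping with the rack. Level, the axis is 130 mm above the counter and dishes stand 3 mm above the axis. Pulled out, the rail is about 147 mm before the oven's front. 0.4 kg; raising the rail takes 2 to 5 N.
- rack_slide (a joint): How far the rack is pulled out, m: 0 fully home, 0.160 fully out; the front rail's x from oven_front is 0.008 minus this value (level rack). Starts at 0.151 to 0.159, held out by the stops (see rack_stop); past them it slides freely with 1 to 2 N of drag.
- rack_tilt (a joint): Tip of the rack about its rear rail, rad: 0 level (its weight keeps it there), positive with the front rail raised, at most 0.2 (rail 46 mm up).
- rack_stop (a point): Front of the stops: a steep bump 6 mm high and 10 mm long in each side runner just inside the opening. A level rack's two feet butt against them at rack_slide 0.150, so a level push does not bring it in: the front rail must be raised at least 22 mm (0.10 rad; 30 mm is comfortable) while the rack moves in from 0.150 to below 0.133; then it may be lowered.
- oven_door (a joint): Oven door, rad: 0 shut (upright), 1.57 would lie level, away from the oven; starts at 1.36 to 1.50. Dark framed glass panel 300 wide, 145 from hinge line to free edge, 16 thick, 0.55 kg. The hinge is stiff, so the door stays at any angle; closing it by its free edge takes 3 to 9 N. The pulled-out rack is in its way.
- door_hinge (a point): Middle of the door's hinge line, in the middle of the panel's thickness: 10 mm before the oven's front, 55 mm above the counter. Axes as the oven's; the line runs along y.
- door_edge (a point): Middle of the door's free edge, on its outer face (the lower corner when it lies open). x points through the panel from outer to inner face, y as the oven's, z from hinge to free edge. A bar handle 12 thick, 236 long lies along y before the outer face (under the open door): its axis 36 mm from the free edge and 28 mm off the outer face.
- ramekin_mid (a point): The ramekin: clear glass, straight-sided round, 64 mm diameter, 42 mm high, open top, wall 4 mm, 0.14 kg. The point is its centre, half-way up (21 mm above its underside). It starts on the counter.
- dish_mid (a point): Square white stoneware dish, 80 x 80 mm, 38 mm high, open top, already standing on the rack about 72 mm in front of the oven's front and up to 85 mm left or right of the rack's middle. The point is its centre, 19 mm above its underside; x and y along its sides.
- mug_mid (a point): Blue mug, 80 mm diameter, 88 mm high, handle reaching about 35 mm out on its own +y side. Bystander. The point is its centre, half-way up (44 mm).
- jar_mid (a point): Low glass jar with a steel lid, 60 mm diameter, 75 mm high. Bystander. The point is its centre, half-way up.
- measuring_spoons: Ring of four flat steel measuring spoons fanned out on the counter, reaching up to 125 mm from the ring along its x axis, up to 10 mm high. Bystander. Origin at the ring, on the counter.
- wooden_spoon: Wooden spoon lying on the counter, 200 mm long along its x axis, about 20 mm high. Bystander. Origin near its middle, on the counter.
- silicone_lid: Flat round red silicone lid, 140 mm diameter, knob top 27 mm high, lying on the counter. Bystander. Origin at its centre, on the counter.
Mind the look-alikes: they are no part of the job. Leave any brown or yellow look-alike of the part that bears dish_mid alone. What is shaped like the part that bears ramekin_mid but purple is not meant.

How it is judged:
By the outcome, as a careful person would: the job done as asked, in the order asked, and still so for the second after the job is handed in, with the robot touching nothing.
It also fails if it takes over 61 s, if anything falls off the work surface, if the arm or the gripper's body presses on something with over 40 N, if the wrist force passes 120 N, or if a joint passes its speed limit or range.

ROBOT

A 6-joint arm with a two-finger parallel gripper is mounted at the origin on the work surface. World frame = base frame: x ahead of the robot, y to its left, z up, the work surface at z = 0. Lengths are in m, angles in degrees, forces in N, time in s.
With the tool pointing down it reaches from about 0.3 to 0.75 m from the base axis. Payload 8.5 kg.
Tool frame: the origin (TCP) lies on the mounting face of the last link; the fingertips stand 173 mm ahead of it and the grasp point (between the pads) lies 155 mm ahead of it (env.tips_ahead is the distance from the TCP to the fingertips, in m); z points along the fingers, x is the direction in which the jaws open and shut, and the axes are right-handed (so a half turn about z gives the same grasp; the last joint's range is limited). The gripper opens to 85 mm and grips with 20 to 120 N. Pads are 22 mm wide; open, the fingers measure 114 mm over their backs; the gripper's body (76 mm by 85 mm) begins 54 mm behind the grasp point. The pads swing forward as they close: fully open they stand 13 mm farther back than shut.
Start: joints at [-75.476, 21.807, 74.336, -0, 83.858, -12.336], TCP at [0.248, -0.491, 0.405] pointing down, gripper open.
Joint ranges: [-178.18, 178.18], [-50.72, 133.34], [12.68, 142.11], [-81.47, 261.47], [9.98, 163.14], [-165.26, 165.26]. Speed limits (degrees/s): [136.94, 136.94, 180, 180, 180, 180].

INTERFACE

Orientations are given as a 3x3 rotation matrix whose columns are the frame's x, y, z axes.
In Python, from rig import env gives the robot as it stands. The module is installed in compiled form; this text tells all that it offers.
- The arm moves only by the tool step_arm, never from a script. Its argument "increments" is a list of rows, each an object of numbers: "x", "y", "z": the shift along the tool's x, y, z in cm; "wx", "wy", "wz": the turn, a rotation vector about the tool's x, y, z in rad; "gripper": the finger opening in cm, from 0 to 8.54. A call has 1 to 20 rows; each row shifts and turns the commanded pose from where the row before left it, along the tool's axes as they then stand; what a row does not reach is not made up. A row lasts 1/10 s, in which the tool goes at most 50 mm and 8.59 degrees, less where a joint would pass 70% of its speed; a pose out of reach is approached as far as the arm can. A call with a gripper value outside its range is refused whole. The fingers move at their own pace and stop on an object; "newtons" is the grip in N (left out, the last holds). Time passes only in rows, so rows that do not move let the fingers close. It gives the time, the measured TCP pose, the force and the opening at its end, in the units of the state.
- env.observe(): the state, without advancing time (a new reading comes with each control period).
- env.get_image(name): name is "scene" or "side" or "wrist"; returns a dict with "color" (384x512x3 uint8, blue, green, red), "camera_matrix" (3x3 intrinsics, pixels), "distortion" ([k1, k2, p1, p2, k3] as OpenCV has them; the pictures are not rectified), "rvec" (rotation vector, rad) and "tvec" (3), from world to camera coordinates, as OpenCV has them. Camera axes: x right, y down, z forward; pixel columns grow to the right and rows downward; lengths in m; the calibration is good to about 2 mm. A picture is of the moment at which its call begins. There is no depth.
- env.close_job(): hands the job in, once; it reports no verdict.
The state is a dict: "time_s": time; "q": joint angles; "qvel": joint speeds; "joint_efforts": joint torques, N m; "position": TCP position; "tool_rot": TCP orientation; "ft_force": force on the tool from outside, world axes, zero at the start; "wrist_torque": the same for the moment, N m; "grip_width": finger opening in m.
Only numpy, scipy, OpenCV 4.12 (cv2) and the standard library are available. Lean on these libraries where they do the work, as an engineer would, in place of code of your own. Each camera call takes 0.05 s, during which the arm holds its last target. There are 200 camera calls.

## Working session

There is one attempt and no reset: what is moved stays moved. The work goes in short steps, Python scripts to look and compute and a tool call to move; the robot and the scene stay as the last step left them, time stands still between calls to the robot, and variables do not carry over. Pictures are saved under pics/ and viewed, about 8 in all and at most 12, crops included, and the job is handed in when it is done.

Besides the shell and the picture viewer there is one more tool, called in YAML: its name, and indented under it one key for each argument. step_arm: Moves the arm, as the interface text tells. Its arguments: {"type":"object","properties":{"increments":{"type":"array"},"newtons":{"type":"number"}},"required":["increments"]}

```bash
mkdir -p pics
cat > h.py <<'E'
import numpy as np, cv2
from rig import env
def snap(n,fn=None):
    im=env.get_image(n)
    if fn: cv2.imwrite('pics/'+fn,im['color'])
    np.save('pics/%s.npy'%(fn or n),im,allow_pickle=True)
    return im
def load(fn): return np.load('pics/%s.npy'%fn,allow_pickle=True).item()
def ray(im,uv):
    p=cv2.undistortPoints(np.array([[uv]],float),im['camera_matrix'],np.array(im['distortion'],float))[0,0]
    R=cv2.Rodrigues(np.array(im['rvec'],float))[0]; t=np.array(im['tvec'],float).ravel()
    d=R.T@np.array([p[0],p[1],1]); return -R.T@t, d/np.linalg.norm(d)
def onz(im,uv,z):
    c,d=ray(im,uv); return c+d*(z-c[2])/d[2]
def tri(a,ua,b,ub):
    c1,d1=ray(a,ua); c2,d2=ray(b,ub)
    s=np.linalg.lstsq(np.c_[d1,-d2],c2-c1,rcond=None)[0]
    p,q=c1+s[0]*d1,c2+s[1]*d2
    return (p+q)/2,np.linalg.norm(p-q)
def proj(im,P):
    return cv2.projectPoints(np.array(P,float).reshape(-1,3),np.array(im['rvec'],float),np.array(im['tvec'],float),im['camera_matrix'],np.array(im['distortion'],float))[0][:,0]
E
python3 - <<'E'
from h import *
a=snap('scene','s0.png');b=snap('side','d0.png');w=snap('wrist','w0.png')
o=cv2.resize(a['color'],None,fx=1.56,fy=1.56);cv2.imwrite('pics/a.png',o)
o=cv2.resize(b['color'],None,fx=1.56,fy=1.56);cv2.imwrite('pics/b.png',o)
for i in (a,b,w): print(ray(i,(256,192)))
print(env.observe())
E
```

```text
(array([ 1.72938918, -0.06815883,  1.22939634]), array([-0.74995624,  0.04851125, -0.65970622]))
(array([0.09787662, 0.8816312 , 1.21956511]), array([ 0.27543399, -0.62826893, -0.7276086 ]))
(array([ 0.30836571, -0.45927729,  0.37321639]), array([-0.26114351, -0.10879955, -0.95914896]))
{'time_s': 0.15, 'q': array([-7.54769704e+01,  2.18321798e+01,  7.43709680e+01, -6.78834338e-04,
        8.38563276e+01, -1.23352606e+01]), 'qvel': array([ 0.03127636, -0.11985481, -0.11219289, -0.04164433,  0.00724986,
        0.04114224]), 'joint_efforts': array([ 2.74122700e-03, -4.48623419e+01, -2.31344408e+01, -1.11023526e-04,
        3.80808720e-03,  1.44722446e-05]), 'position': array([ 0.24847552, -0.49063835,  0.40427541]), 'tool_rot': array([[ 4.51786382e-01, -8.92126107e-01, -2.71711808e-04],
       [-8.92125569e-01, -4.51786415e-01,  1.00191734e-03],
       [-1.01659232e-03, -2.10251558e-04, -9.99999461e-01]]), 'ft_force': array([ 0.30027558, -0.40791276, -0.40186863]), 'wrist_torque': array([0.00432953, 0.04919556, 0.06487226]), 'grip_width': 0.08528101527232108}
```

View pics/a.png

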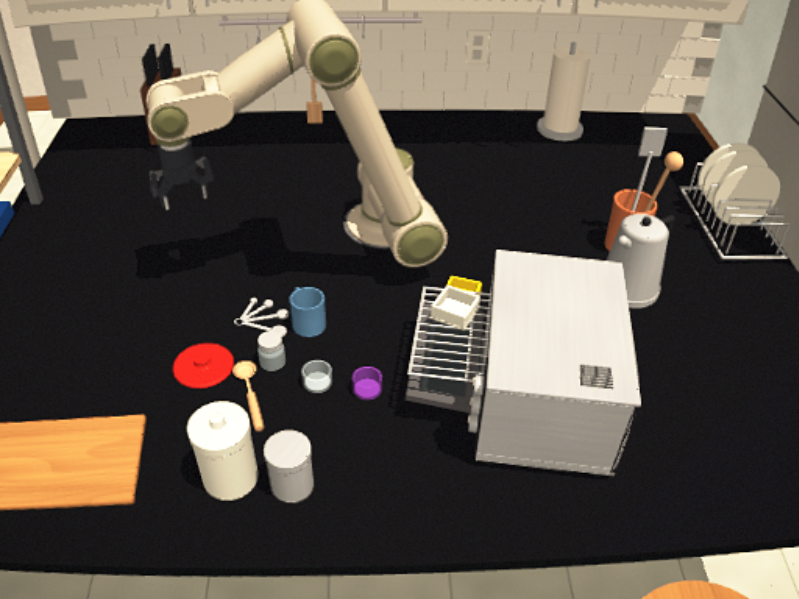

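View pics/b.png

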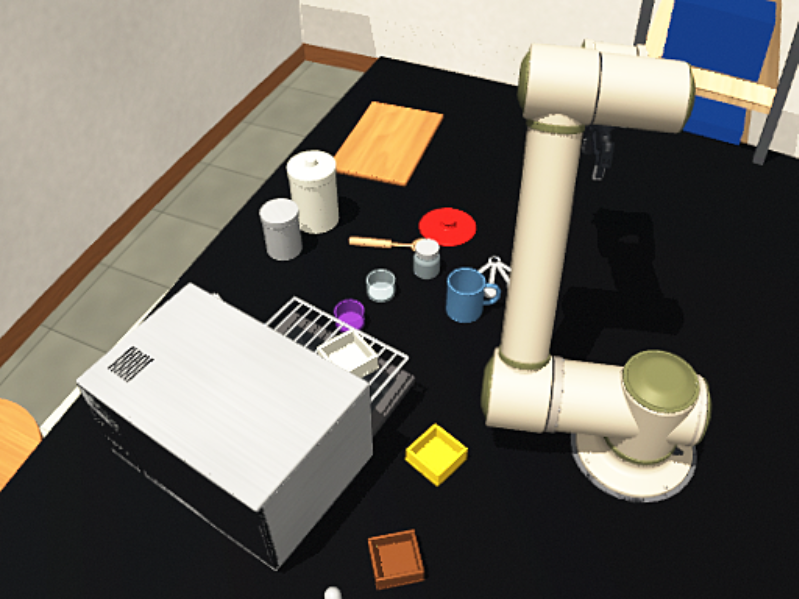

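Run:
```python
from h import *
for n,f,(x,y,w,h) in (('s0.png','c1',(185,165,150,115)),('d0.png','c2',(150,165,120,115))):
    im=load(n)['color'][y:y+h,x:x+w]
    o=cv2.resize(im,None,fx=5,fy=5,interpolation=cv2.INTER_CUBIC)
    o=cv2.convertScaleAbs(o,alpha=1.3,beta=25)
    for k in range(0,w,10):
        cv2.putText(o,str(x+k),(k*5,8),0,.32,(0,255,255)); cv2.line(o,(k*5,10),(k*5,14),(0,255,255))
    for k in range(0,h,10):
        cv2.putText(o,str(y+k),(0,k*5+4),0,.32,(0,255,255))
    cv2.imwrite('pics/%s.png'%f,o)
```

```text
(no output)
```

View pics/c1.png

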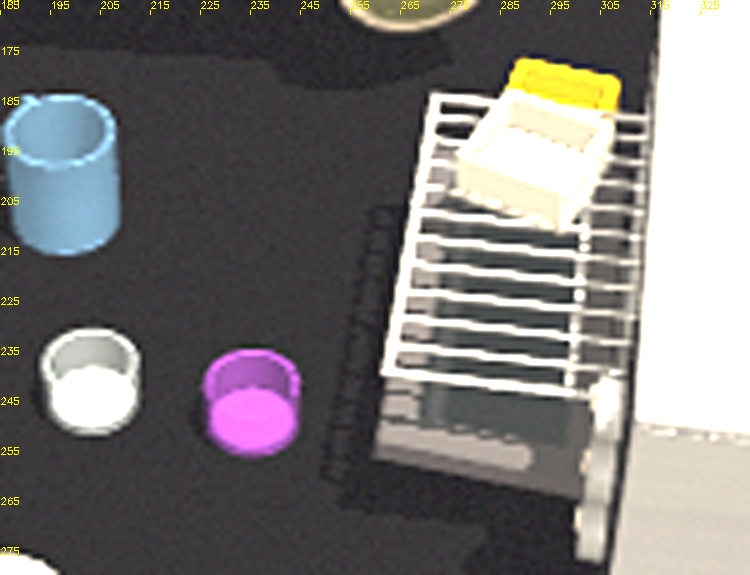

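View pics/c2.png

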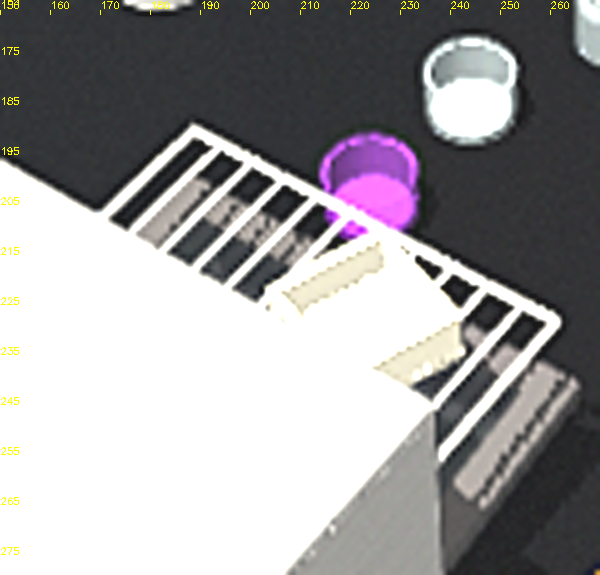

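Run:
```python
from h import *
np.set_printoptions(precision=4,suppress=True)
a=load('s0.png');b=load('d0.png')
A=lambda u,v:(185+u/5-.4,165+v/5-.4); B=lambda u,v:(150+u/5-.4,165+v/5-.4)
# glass mask
for n,im,(x,y,w,h) in(('s',a,(190,228,28,28)),('d',b,(232,170,24,26))):
    g=im['color'][y:y+h,x:x+w].astype(int).min(2); m=(g>60).astype(np.uint8)
    r=cv2.boundingRect(m); print(n,'glass bbox',r[0]+x,r[1]+y,r[2],r[3])
print('rim',tri(a,A(91,358),b,B(470,70)), 'z.042',onz(a,A(91,358),.042),onz(b,B(470,70),.042))
L=tri(a,A(434,96),b,B(558,321));R=tri(a,A(388,374),b,B(194,128));print('rack L',L,'R',R)
print(onz(a,A(434,96),.13),onz(b,B(558,321),.13),onz(a,A(388,374),.13),onz(b,B(194,128),.13))
# oven roof corners, door
print('dish corners top z.171', [onz(a,A(*p),.171) for p in((512,95),(614,122),(562,185),(459,160))])
print('dish side', [onz(b,B(*p),.171) for p in((380,240),(463,320),(265,300))])
print('door edge', tri(a,A(373,460),b,B(197,180)))
print('door far corner', onz(b,B(578,384),.055+.02))
for im,pts in((a,[(496/1.5625,252/1.5625),(478/1.5625,460/1.5625)]),(b,[(262/1.5625,507/1.5625),(370/1.5625,392/1.5625),(190/1.5625,283/1.5625)])):
    print([onz(im,p,.24) for p in pts])
```

```text
s glass bbox 193 231 20 21
d glass bbox 234 172 20 22
rim (array([ 0.6065, -0.173 ,  0.0448]), np.float64(0.0004785197622836976)) z.042 [ 0.604  -0.1731  0.042 ] [ 0.6077 -0.1759  0.042 ]
rack L (array([0.438 , 0.0693, 0.1314]), np.float64(0.00042006420527752447)) R (array([0.7054, 0.0204, 0.1312]), np.float64(0.003336561436257503))
[0.4365 0.0697 0.13  ] [0.4383 0.0681 0.13  ] [0.7056 0.0218 0.13  ] [0.7056 0.0177 0.13  ]
dish corners top z.171 [array([0.4848, 0.1183, 0.171 ]), array([0.5146, 0.1853, 0.171 ]), array([0.5771, 0.1427, 0.171 ]), array([0.5509, 0.0766, 0.171 ])]
dish side [array([0.5419, 0.0849, 0.171 ]), array([0.474 , 0.1191, 0.171 ]), array([0.5814, 0.1507, 0.171 ])]
door edge (array([0.7181, 0.0104, 0.0657]), np.float64(0.007290503238934458))
door far corner [0.4258 0.0663 0.075 ]
[array([0.4504, 0.2219, 0.24  ]), array([1.0031, 0.1139, 0.24  ])]
[array([0.4864, 0.4887, 0.24  ]), array([0.4317, 0.2396, 0.24  ]), array([0.8398, 0.1508, 0.24  ])]
```

Clear ramekin: scene (203,241), side (244,183). The only similar thing is the purple one, at scene (235,245). The clear glass one fits the description and the crops confirm it. The rack's front rail runs from scene (271,184) to (262,240). The white dish sits on the rack, and its yellow look-alike is on the counter.

step_arm:
  increments:
    - {"x": -1.0, "y": -3.85}
    - {"x": -1.0, "y": -3.85}
    - {"x": -1.0, "y": -3.85}
    - {"x": -1.0, "y": -3.85}
    - {"x": -1.0, "y": -3.85}
    - {"x": -1.0, "y": -3.85}
    - {"x": -1.0, "y": -3.85}
    - {"x": -1.0, "y": -3.85}
    - {"x": -1.0, "y": -3.85}
    - {"x": -1.0, "y": -3.85}
    - {"x": -1.0, "y": -3.85}
    - {"x": -1.0, "y": -3.85}
    - {"wz": -0.131, "z": 1.5}
    - {"wz": -0.131, "z": 1.5}
    - {"wz": -0.131, "z": 1.5}
    - {"wz": -0.131, "z": 1.5}
    - {"wz": -0.131, "z": 1.5}
    - {"wz": -0.131, "z": 1.5}
    - {"wz": -0.131, "z": 1.5}

```text
invalid input at $.increments[0]: expected keys x, y, z, wx, wy, wz, gripper
```

Run:
```python
from h import *
np.set_printoptions(precision=4,suppress=True)
o=env.observe();print(o['time_s'],o['position'],o['q'],'\n',o['tool_rot'],o['ft_force'],env.tips_ahead)
w=snap('wrist','w1.png');print(proj(w,[[.606,-.1745,.042],[.606,-.1745,0]]))
o=cv2.convertScaleAbs(cv2.resize(w['color'],None,fx=1.5,fy=1.5),alpha=1.3,beta=20)
cv2.imwrite('pics/w1b.png',o)
```

```text
0.15 [ 0.2485 -0.4906  0.4043] [-75.477   21.8322  74.371   -0.0007  83.8563 -12.3353] 
 [[ 0.4518 -0.8921 -0.0003]
 [-0.8921 -0.4518  0.001 ]
 [-0.001  -0.0002 -1.    ]] [ 0.3003 -0.4079 -0.4019] 0.1734
[[ 149.1457 -257.1214]
 [ 153.5732 -250.0983]]
```

View pics/w1b.png

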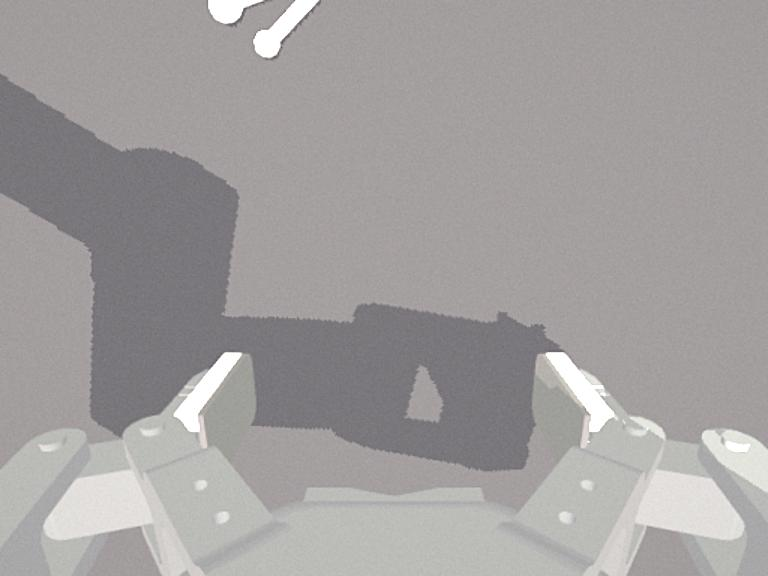

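The call was refused because every row needs all seven keys. That picture only showed the start pose, so I'll send the move again in full.

step_arm:
  increments:
    - {"x": -1.0, "y": -3.85, "z": 0, "wx": 0, "wy": 0, "wz": 0, "gripper": 8.5}
    - {"x": -1.0, "y": -3.85, "z": 0, "wx": 0, "wy": 0, "wz": 0, "gripper": 8.5}
    - {"x": -1.0, "y": -3.85, "z": 0, "wx": 0, "wy": 0, "wz": 0, "gripper": 8.5}
    - {"x": -1.0, "y": -3.85, "z": 0, "wx": 0, "wy": 0, "wz": 0, "gripper": 8.5}
    - {"x": -1.0, "y": -3.85, "z": 0, "wx": 0, "wy": 0, "wz": 0, "gripper": 8.5}
    - {"x": -1.0, "y": -3.85, "z": 0, "wx": 0, "wy": 0, "wz": 0, "gripper": 8.5}
    - {"x": -1.0, "y": -3.85, "z": 0, "wx": 0, "wy": 0, "wz": 0, "gripper": 8.5}
    - {"x": -1.0, "y": -3.85, "z": 0, "wx": 0, "wy": 0, "wz": 0, "gripper": 8.5}
    - {"x": -1.0, "y": -3.85, "z": 0, "wx": 0, "wy": 0, "wz": 0, "gripper": 8.5}
    - {"x": -1.0, "y": -3.85, "z": 0, "wx": 0, "wy": 0, "wz": 0, "gripper": 8.5}
    - {"x": -1.0, "y": -3.85, "z": 0, "wx": 0, "wy": 0, "wz": 0, "gripper": 8.5}
    - {"x": -1.0, "y": -3.85, "z": 0, "wx": 0, "wy": 0, "wz": 0, "gripper": 8.5}
    - {"x": 0, "y": 0, "z": 1.5, "wx": 0, "wy": 0, "wz": -0.131, "gripper": 8.5}
    - {"x": 0, "y": 0, "z": 1.5, "wx": 0, "wy": 0, "wz": -0.131, "gripper": 8.5}
    - {"x": 0, "y": 0, "z": 1.5, "wx": 0, "wy": 0, "wz": -0.131, "gripper": 8.5}
    - {"x": 0, "y": 0, "z": 1.5, "wx": 0, "wy": 0, "wz": -0.131, "gripper": 8.5}
    - {"x": 0, "y": 0, "z": 1.5, "wx": 0, "wy": 0, "wz": -0.131, "gripper": 8.5}
    - {"x": 0, "y": 0, "z": 1.5, "wx": 0, "wy": 0, "wz": -0.131, "gripper": 8.5}
    - {"x": 0, "y": 0, "z": 1.5, "wx": 0, "wy": 0, "wz": -0.131, "gripper": 8.5}

```text
time_s: 2.1
position: [0.6064, -0.1748, 0.2989]
tool_rot: [[0.984, -0.179, -0.0], [-0.179, -0.984, 0.0], [-0.0, -0.0, -1.0]]
ft_force: [1.0, -0.6, 0.5]
grip_width: 0.0849
```

Run:
```python
from h import *
np.set_printoptions(precision=4,suppress=True)
w=snap('wrist','w1.png');print(proj(w,[[.606,-.1745,.042],[.606,-.1745,0]])*1.5, env.observe()['q'])
o=cv2.convertScaleAbs(cv2.resize(w['color'],None,fx=1.5,fy=1.5),alpha=1.3,beta=20)
t=np.linspace(0,6.28,60)
for z in(.042,):
    for p in proj(w,np.c_[.606+.032*np.cos(t),-.1745+.032*np.sin(t),0*t+z]): cv2.circle(o,tuple(int(v) for v in p*1.5),1,(0,0,255),-1)
cv2.imwrite('pics/w1b.png',o)
```

```text
[[393.5239 290.8996]
 [393.4715 270.1905]] [-26.8162  34.9564  69.9851   0.0003  75.3381 -16.8849]
```

View pics/w1b.png

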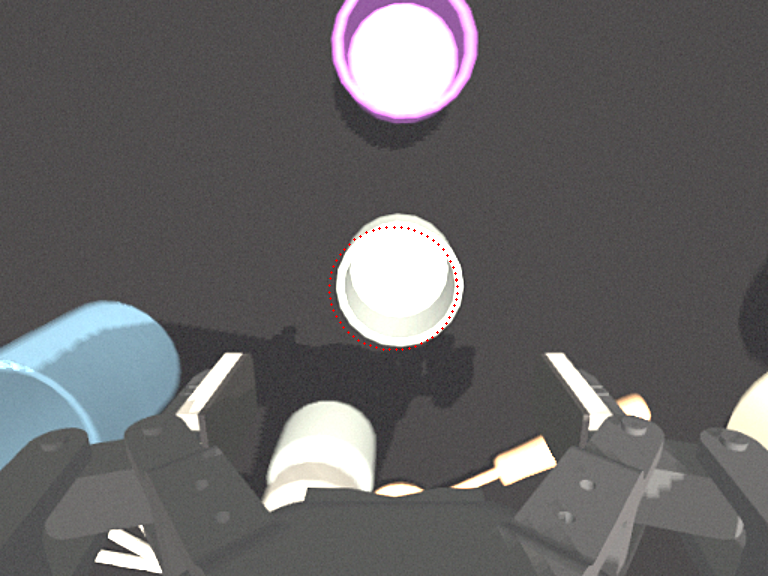

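The ramekin's rim centre is at about (400,284), against my prediction of (394,291). That means a shift of about +3 mm in tool x and -2 mm in tool y. The purple one and the jar are clear of the jaws.

step_arm:
  increments:
    - {"x": 0.3, "y": -0.2, "z": 2.5, "wx": 0, "wy": 0, "wz": 0, "gripper": 8.5}
    - {"x": 0, "y": 0, "z": 2.5, "wx": 0, "wy": 0, "wz": 0, "gripper": 8.5}
    - {"x": 0, "y": 0, "z": 2.5, "wx": 0, "wy": 0, "wz": 0, "gripper": 8.5}
    - {"x": 0, "y": 0, "z": 2.0, "wx": 0, "wy": 0, "wz": 0, "gripper": 8.5}
    - {"x": 0, "y": 0, "z": 1.4, "wx": 0, "wy": 0, "wz": 0, "gripper": 8.5}
    - {"x": 0, "y": 0, "z": 1.0, "wx": 0, "wy": 0, "wz": 0, "gripper": 8.5}
    - {"x": 0, "y": 0, "z": 0, "wx": 0, "wy": 0, "wz": 0, "gripper": 8.0}
    - {"x": 0, "y": 0, "z": 0, "wx": 0, "wy": 0, "wz": 0, "gripper": 7.5}
    - {"x": 0, "y": 0, "z": 0, "wx": 0, "wy": 0, "wz": 0, "gripper": 7.0}
    - {"x": 0, "y": 0, "z": 0, "wx": 0, "wy": 0, "wz": 0, "gripper": 6.5}
    - {"x": 0, "y": 0, "z": 0, "wx": 0, "wy": 0, "wz": 0, "gripper": 6.0}
    - {"x": 0, "y": 0, "z": 0, "wx": 0, "wy": 0, "wz": 0, "gripper": 6.0}
    - {"x": 0, "y": 0, "z": 0, "wx": 0, "wy": 0, "wz": 0, "gripper": 6.0}
  newtons: 25

```text
time_s: 3.45
position: [0.6099, -0.1735, 0.1816]
tool_rot: [[0.983, -0.184, 0.001], [-0.184, -0.983, -0.001], [0.001, 0.0, -1.0]]
ft_force: [-0.6, 0.1, 5.9]
grip_width: 0.0625
```

step_arm:
  increments:
    - {"x": 0, "y": 0, "z": -1.0, "wx": 0, "wy": 0, "wz": 0, "gripper": 6.0}
    - {"x": 0, "y": 0, "z": -2.5, "wx": 0, "wy": 0, "wz": 0, "gripper": 6.0}
    - {"x": 0, "y": 0, "z": -3.5, "wx": 0, "wy": 0, "wz": 0, "gripper": 6.0}
    - {"x": 0, "y": 0, "z": -3.5, "wx": 0, "wy": 0, "wz": 0, "gripper": 6.0}
    - {"x": 0, "y": 0, "z": -3.5, "wx": 0, "wy": 0, "wz": 0, "gripper": 6.0}
    - {"x": 0, "y": 0, "z": -2.5, "wx": 0, "wy": 0, "wz": 0, "gripper": 6.0}
    - {"x": -0.2, "y": -1.5, "z": -0.5, "wx": 0, "wy": 0, "wz": 0, "gripper": 6.0}
    - {"x": -0.2, "y": -3, "z": 0, "wx": 0, "wy": 0, "wz": 0, "gripper": 6.0}
    - {"x": -0.2, "y": -3.5, "z": 0, "wx": 0, "wy": 0, "wz": 0, "gripper": 6.0}
    - {"x": -0.2, "y": -3.5, "z": 0, "wx": 0, "wy": 0, "wz": 0, "gripper": 6.0}
    - {"x": -0.2, "y": -3.5, "z": 0, "wx": 0, "wy": 0, "wz": 0, "gripper": 6.0}
    - {"x": -0.2, "y": -3.5, "z": 0, "wx": 0, "wy": 0, "wz": 0, "gripper": 6.0}
    - {"x": 0, "y": -3.5, "z": 0, "wx": 0, "wy": 0, "wz": 0, "gripper": 6.0}
    - {"x": 0, "y": -3.5, "z": 0, "wx": 0, "wy": 0, "wz": 0, "gripper": 6.0}
    - {"x": 0, "y": -2.0, "z": 0, "wx": 0, "wy": 0, "wz": 0, "gripper": 6.0}
    - {"x": 0, "y": -0.8, "z": 0, "wx": 0, "wy": 0, "wz": 0, "gripper": 6.0}
    - {"x": 0, "y": 0, "z": 0, "wx": 0, "wy": 0, "wz": 0, "gripper": 6.0}

```text
time_s: 5.15
position: [0.6497, 0.1082, 0.3496]
tool_rot: [[0.983, -0.182, -0.002], [-0.182, -0.983, 0.0], [-0.002, 0.0, -1.0]]
ft_force: [0.2, -0.2, -0.5]
grip_width: 0.0622
```

Run:
```python
from h import *
np.set_printoptions(precision=4,suppress=True)
w=snap('wrist','w2.png');s=snap('scene','s2.png')
o=env.observe();print(o['time_s'],o['position'],o['q'],o['grip_width'],o['ft_force'])
W=cv2.convertScaleAbs(cv2.resize(w['color'],(533,400)),alpha=1.3,beta=20)
S=cv2.resize(s['color'][150:280,210:340],(400,400),interpolation=cv2.INTER_CUBIC)
cv2.imwrite('pics/m2.png',cv2.resize(np.hstack([W,S]),(800,343)))
```

```text
5.25 [0.6498 0.1064 0.3502] [-0.9815 35.0518 60.3449 -0.0181 84.669   9.6488] 0.06190566839005878 [-0.0457  0.902  -1.6807]
```

View pics/m2.png

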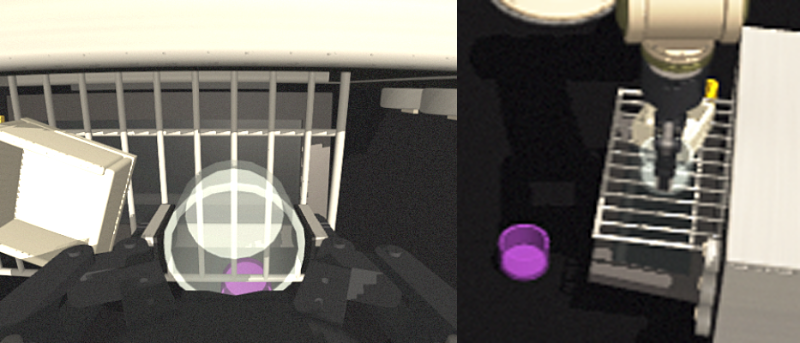

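step_arm:
  increments:
    - {"x": 0.2, "y": 0, "z": 1.0, "wx": 0, "wy": 0, "wz": 0, "gripper": 6.0}
    - {"x": 0, "y": 0, "z": 1.0, "wx": 0, "wy": 0, "wz": 0, "gripper": 6.0}
    - {"x": 0, "y": 0, "z": 0.8, "wx": 0, "wy": 0, "wz": 0, "gripper": 6.0}
    - {"x": 0, "y": 0, "z": 0.4, "wx": 0, "wy": 0, "wz": 0, "gripper": 6.0}
    - {"x": 0, "y": 0, "z": 0.1, "wx": 0, "wy": 0, "wz": 0, "gripper": 6.0}
    - {"x": 0, "y": 0, "z": 0, "wx": 0, "wy": 0, "wz": 0, "gripper": 6.0}

```text
time_s: 5.85
position: [0.652, 0.1065, 0.3177]
tool_rot: [[0.983, -0.184, 0.0], [-0.184, -0.983, -0.0], [0.0, 0.0, -1.0]]
ft_force: [-0.0, -0.1, -0.9]
grip_width: 0.0621
```

step_arm:
  increments:
    - {"x": 0, "y": 0, "z": 0.1, "wx": 0, "wy": 0, "wz": 0, "gripper": 6.0}
    - {"x": 0, "y": 0, "z": 0.1, "wx": 0, "wy": 0, "wz": 0, "gripper": 6.0}
    - {"x": 0, "y": 0, "z": 0, "wx": 0, "wy": 0, "wz": 0, "gripper": 6.0}

```text
time_s: 6.15
position: [0.6519, 0.1066, 0.3157]
tool_rot: [[0.983, -0.184, 0.0], [-0.184, -0.983, -0.0], [0.0, 0.0, -1.0]]
ft_force: [-0.1, -0.2, -1.0]
grip_width: 0.0621
```

step_arm:
  increments:
    - {"x": 0, "y": 0, "z": 0.1, "wx": 0, "wy": 0, "wz": 0, "gripper": 6.0}
    - {"x": 0, "y": 0, "z": 0.0, "wx": 0, "wy": 0, "wz": 0, "gripper": 6.0}

```text
time_s: 6.35
position: [0.652, 0.1066, 0.3147]
tool_rot: [[0.983, -0.184, -0.0], [-0.184, -0.983, 0.0], [-0.0, 0.0, -1.0]]
ft_force: [1.2, -0.5, -1.2]
grip_width: 0.0621
```

step_arm:
  increments:
    - {"x": 0, "y": 0, "z": 0.1, "wx": 0, "wy": 0, "wz": 0, "gripper": 6.0}
    - {"x": 0, "y": 0, "z": 0.0, "wx": 0, "wy": 0, "wz": 0, "gripper": 6.0}

```text
time_s: 6.55
position: [0.652, 0.1066, 0.3143]
tool_rot: [[0.983, -0.184, 0.001], [-0.184, -0.983, -0.0], [0.001, -0.0, -1.0]]
ft_force: [-1.1, -1.0, 2.7]
grip_width: 0.0619
```

step_arm:
  increments:
    - {"x": 0, "y": 0, "z": 0.1, "wx": 0, "wy": 0, "wz": 0, "gripper": 6.0}
    - {"x": 0, "y": 0, "z": 0.0, "wx": 0, "wy": 0, "wz": 0, "gripper": 6.0}

```text
time_s: 6.75
position: [0.6519, 0.1066, 0.3139]
tool_rot: [[0.983, -0.184, 0.002], [-0.184, -0.983, -0.0], [0.002, -0.0, -1.0]]
ft_force: [-2.4, -1.2, 6.8]
grip_width: 0.0621
```

Contact: 3 to 7 N upward at the expected height. I'll ease off, open slowly and rise.

step_arm:
  increments:
    - {"x": 0, "y": 0, "z": -0.1, "wx": 0, "wy": 0, "wz": 0, "gripper": 6.0}
    - {"x": 0, "y": 0, "z": 0, "wx": 0, "wy": 0, "wz": 0, "gripper": 6.5}
    - {"x": 0, "y": 0, "z": 0, "wx": 0, "wy": 0, "wz": 0, "gripper": 6.9}
    - {"x": 0, "y": 0, "z": 0, "wx": 0, "wy": 0, "wz": 0, "gripper": 7.4}
    - {"x": 0, "y": 0, "z": 0, "wx": 0, "wy": 0, "wz": 0, "gripper": 7.4}
    - {"x": 0, "y": 0, "z": 0, "wx": 0, "wy": 0, "wz": 0, "gripper": 7.4}
    - {"x": 0, "y": 0, "z": -0.6, "wx": 0, "wy": 0, "wz": 0, "gripper": 7.4}
    - {"x": 0, "y": 0, "z": -1.5, "wx": 0, "wy": 0, "wz": 0, "gripper": 7.4}
    - {"x": 0, "y": 0, "z": -2.5, "wx": 0, "wy": 0, "wz": 0, "gripper": 7.4}
    - {"x": 0, "y": 0, "z": -3, "wx": 0, "wy": 0, "wz": 0, "gripper": 7.4}

```text
time_s: 7.75
position: [0.6519, 0.1066, 0.3902]
tool_rot: [[0.983, -0.184, -0.002], [-0.184, -0.983, 0.0], [-0.002, 0.0, -1.0]]
ft_force: [0.8, -0.1, 0.7]
grip_width: 0.0738
```

step_arm:
  increments:
    - {"x": -0.5, "y": 1.5, "z": 0, "wx": 0, "wy": 0, "wz": 0, "gripper": 6}
    - {"x": -0.5, "y": 3, "z": 0, "wx": 0, "wy": 0, "wz": 0, "gripper": 4}
    - {"x": -0.5, "y": 4, "z": 0, "wx": 0, "wy": 0, "wz": 0, "gripper": 3}
    - {"x": -1, "y": 4, "z": 0, "wx": 0, "wy": 0, "wz": 0, "gripper": 3}
    - {"x": -1, "y": 4, "z": 0, "wx": 0, "wy": 0, "wz": 0, "gripper": 3}
    - {"x": -1, "y": 4, "z": 0, "wx": 0, "wy": 0, "wz": 0, "gripper": 3}
    - {"x": -0.5, "y": 4, "z": 0, "wx": 0, "wy": 0, "wz": 0, "gripper": 3}
    - {"x": -0.5, "y": 2.5, "z": 0, "wx": 0, "wy": 0, "wz": 0, "gripper": 3}
    - {"x": 0, "y": 1.2, "z": 0, "wx": 0, "wy": 0, "wz": 0, "gripper": 3}
    - {"x": 0, "y": 0, "z": 0, "wx": 0.12, "wy": 0, "wz": 0, "gripper": 3}
    - {"x": 0, "y": 0, "z": 0, "wx": 0.12, "wy": 0, "wz": 0, "gripper": 3}
    - {"x": 0, "y": 0, "z": 0, "wx": 0.12, "wy": 0, "wz": 0, "gripper": 3}
    - {"x": 0, "y": 0, "z": 0, "wx": 0.12, "wy": 0, "wz": 0, "gripper": 3}
    - {"x": 0, "y": 0, "z": 0, "wx": 0.12, "wy": 0, "wz": 0, "gripper": 3}

```text
time_s: 9.15
position: [0.5464, -0.1599, 0.3902]
tool_rot: [[0.983, -0.15, 0.104], [-0.183, -0.809, 0.559], [0.001, -0.569, -0.823]]
ft_force: [0.3, 0.6, -0.5]
grip_width: 0.0299
```

Run:
```python
from h import *
np.set_printoptions(precision=4,suppress=True)
o=env.observe();print(o['time_s'],o['position'],o['q'],'\n',o['tool_rot'])
b=snap('side','d3.png');a=snap('scene','s3.png')
A=load('s0.png');B=load('d0.png')
print('purple',onz(a,(235,240.5),.042)); print('mug top',onz(A,(197,188),.088),'jar top',onz(A,(173,217),.075))
print('mug side',onz(B,(298,175),.088))
W=cv2.resize(b['color'][150:290,150:290],(400,400),interpolation=cv2.INTER_CUBIC)
S=cv2.resize(a['color'][150:290,190:330],(400,400),interpolation=cv2.INTER_CUBIC)
cv2.imwrite('pics/m3.png',np.hstack([W,S]))
```

```text
9.15 [ 0.5464 -0.1599  0.3902] [-32.8143  25.6802  73.0055  31.8983  95.0715 -23.3445] 
 [[ 0.9832 -0.1498  0.1045]
 [-0.1826 -0.8089  0.5589]
 [ 0.0008 -0.5686 -0.8226]]
purple [ 0.6265 -0.0634  0.042 ]
mug top [ 0.4049 -0.1991  0.088 ] jar top [ 0.5418 -0.2769  0.075 ]
mug side [ 0.4299 -0.2218  0.088 ]
```

View pics/m3.png

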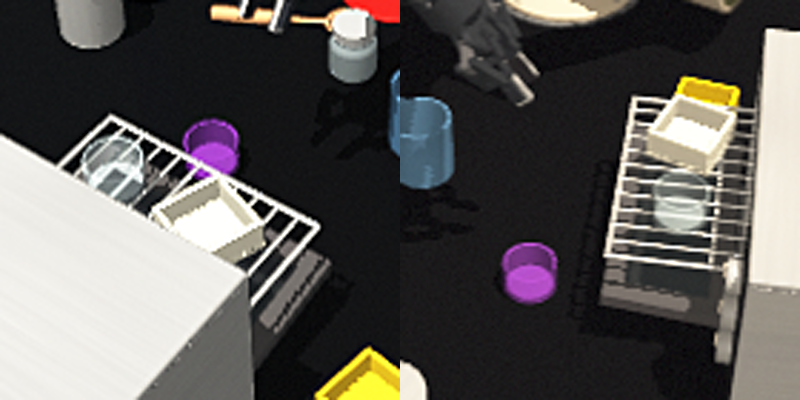

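```bash
cat > kin.py <<'E'
import numpy as np
from scipy.spatial.transform import Rotation as Ro
from scipy.optimize import least_squares
D=[([-75.4770,21.8322,74.3710,-.0007,83.8563,-12.3353],[.24847,-.49064,.40428],[[.45179,-.89213,-.0003],[-.89213,-.45179,.001],[-.001,-.0002,-1]]),
([-26.8162,34.9564,69.9851,0,75.3381,-16.8849],[.6064,-.1748,.2989],[[.984,-.179,0],[-.179,-.984,0],[0,0,-1]]),
([-.9815,35.0518,60.3449,-.0181,84.669,9.6488],[.6498,.1064,.3502],[[.983,-.182,-.002],[-.182,-.983,0],[-.002,0,-1]]),
([-32.8143,25.6802,73.0055,31.8983,95.0715,-23.3445],[.5464,-.1599,.3902],[[.9832,-.1498,.1045],[-.1826,-.8089,.5589],[.0008,-.5686,-.8226]])]
def fk(q,p,s):
    a,b,e,c,h,L,k=p
    A=Ro.from_euler('ZY',[q[0],q[1]],degrees=True); F=A*Ro.from_euler('Y',q[2],degrees=True)
    T=F*Ro.from_euler('ZYZ',[s[0]*q[3],q[4],s[1]*q[5]+k],degrees=True)
    return Ro.from_euler('Z',q[0],degrees=True).apply([0,L,h])+A.apply([0,0,a])+F.apply([e,0,b])+T.apply([0,0,c]),T
def res(p,s):
    r=[]
    for q,x,R in D:
        P,T=fk(np.array(q),p,s); r+=list(P-x)+list(.2*(T.inv()*Ro.from_matrix(R)).as_rotvec())
    return np.array(r)
best=min((least_squares(res,[.45,.4,0,.1,.2,.12,k],args=((s,t),)) for s in(1,-1) for t in(1,-1) for k in(0,90,180,270)),key=lambda r:r.cost)
S=None
for s in(1,-1):
  for t in(1,-1):
    if abs(least_squares(res,best.x,args=((s,t),)).cost-best.cost)<1e-9: S=(s,t)
P=best.x
lo=np.array([-178.18,-50.72,12.68,-81.47,9.98,-165.26]);hi=np.array([178.18,133.34,142.11,261.47,163.14,165.26])
def ik(x,R,q0):
    f=lambda q:np.r_[(fk(q,P,S)[0]-x)*5,(fk(q,P,S)[1].inv()*Ro.from_matrix(R)).as_rotvec()]
    r=least_squares(f,np.clip(q0,lo+1,hi-1),bounds=(lo,hi),x_scale=50); return r.x,r.cost
ox=np.array([.18,.984,0]);ox/=np.linalg.norm(ox);oy=np.array([-ox[1],ox[0],0]);Z=np.array([0,0,1.])
rf=np.array([.5717,.0445,.130])
def pose(ahead,g,pitch,sgn=1):  # g: point (ox from rail,oy,z), tool pitch deg below horizontal
    c,s=np.cos(np.radians(pitch)),np.sin(np.radians(pitch))
    d=c*ox-s*Z; x=sgn*(s*ox+c*Z); y=np.cross(d,x)
    G=rf*[1,1,0]+g[0]*ox+g[1]*oy+g[2]*Z
    return G-ahead*d,np.c_[x,y,d]
E
python3 - <<'E'
from kin import *
np.set_printoptions(precision=4,suppress=True)
print(P,S,best.cost,np.abs(best.fun).max())
for sg in(1,-1):
  for nm,ah,g,pt in(('pre',.205,(0,-.01,.13),15),('lift',.155,(0,-.01,.16),15),('home',.155,(.155,-.01,.13),15),('door0',.173,(-.01,-.01,.04),30),('doorpre',.223,(-.01,-.01,.04),30),('door1',.173,(.129,-.01,.185),30)):
    x,R=pose(ah,g,pt,sg)
    c=[ik(x,R,q0) for q0 in([-33,26,73,80,95,90],[-33,26,73,80,95,-90],[-33,40,73,80,95,0])]
    q,k=min(c,key=lambda t:t[1]); print(sg,nm,x,q,k)
    if 'door0'==nm or nm=='pre': print('   wrist centre',x-P[3]*R[:,2])
E
```

```text
[  0.538    0.3501   0.1018   0.0835   0.1282   0.1176 180.0593] (1, 1) 3.990642441163776e-06 0.0019465006400384288
1 pre [ 0.5459 -0.1521  0.1831] [ -35.238    44.1529   87.712    62.1063   97.4591 -137.1049] 4.1408166352928846e-22
   wrist centre [ 0.5314 -0.2314  0.2047]
1 lift [ 0.5546 -0.1046  0.2001] [ -30.6986   42.0229   88.8461   65.3661   94.8443 -134.6913] 1.1061966502856635e-23
1 home [0.5825 0.0479 0.1701] [ -15.098    44.7664   89.8525   75.9899   82.8148 -134.4175] 1.6656439292558e-23
1 door0 [ 0.5528 -0.1145  0.1265] [ -30.8681   47.1694   89.8839   55.2523   80.8314 -139.7868] 2.2047067552308008e-20
   wrist centre [ 0.5398 -0.1856  0.1682]
1 doorpre [ 0.545  -0.1571  0.1515] [ -34.9415   45.1833   88.0823   52.1983   85.3872 -138.4248] 1.9134771258775004e-21
1 door1 [0.5778 0.0222 0.2715] [ -16.9212   33.9256   85.6397   60.6564   80.7513 -118.9564] 9.86617614048663e-25
-1 pre [ 0.5459 -0.1521  0.1831] [-35.238   44.1529  87.712   62.1063  97.4591  42.8951] 4.237431063640796e-30
   wrist centre [ 0.5314 -0.2314  0.2047]
-1 lift [ 0.5546 -0.1046  0.2001] [-30.6986  42.0229  88.8461  65.3661  94.8443  45.3087] 3.4637850049804437e-31
-1 home [0.5825 0.0479 0.1701] [-15.098   44.7664  89.8525  75.9899  82.8148  45.5825] 4.406527712757996e-31
-1 door0 [ 0.5528 -0.1145  0.1265] [-30.8681  47.1694  89.8839  55.2523  80.8314  40.2132] 3.655415034446973e-31
   wrist centre [ 0.5398 -0.1856  0.1682]
-1 doorpre [ 0.545  -0.1571  0.1515] [-34.9415  45.1833  88.0823  52.1983  85.3872  41.5752] 4.310231215538634e-31
-1 door1 [0.5778 0.0222 0.2715] [-16.9212  33.9256  85.6397  60.6564  80.7513  61.0436] 5.848656645099695e-25
```

step_arm:
  increments:
    - {"x": 0, "y": 0, "z": 0, "wx": 0.118, "wy": 0, "wz": 0, "gripper": 3}
    - {"x": 0, "y": 0, "z": 0, "wx": 0.118, "wy": 0, "wz": 0, "gripper": 3}
    - {"x": 0, "y": 0, "z": 0, "wx": 0.118, "wy": 0, "wz": 0, "gripper": 3}
    - {"x": 0, "y": 0, "z": 0, "wx": 0.118, "wy": 0, "wz": 0, "gripper": 3}
    - {"x": 0, "y": 0, "z": 0, "wx": 0.118, "wy": 0, "wz": 0, "gripper": 3}
    - {"x": 0, "y": 0, "z": 0, "wx": 0.119, "wy": 0, "wz": 0, "gripper": 3}
    - {"x": 0, "y": 0, "z": 0, "wx": 0, "wy": 0, "wz": 0.131, "gripper": 2.4}
    - {"x": 0, "y": 0, "z": 0, "wx": 0, "wy": 0, "wz": 0.131, "gripper": 2.4}
    - {"x": 0, "y": 0, "z": 0, "wx": 0, "wy": 0, "wz": 0.131, "gripper": 2.4}
    - {"x": 0, "y": 0, "z": 0, "wx": 0, "wy": 0, "wz": 0.131, "gripper": 2.4}
    - {"x": 0, "y": 0, "z": 0, "wx": 0, "wy": 0, "wz": 0.131, "gripper": 2.4}
    - {"x": 0, "y": 0, "z": 0, "wx": 0, "wy": 0, "wz": 0.131, "gripper": 2.4}
    - {"x": 0, "y": 0, "z": 0, "wx": 0, "wy": 0, "wz": 0.131, "gripper": 2.4}
    - {"x": 0, "y": 0, "z": 0, "wx": 0, "wy": 0, "wz": 0.131, "gripper": 2.4}
    - {"x": 0, "y": 0, "z": 0, "wx": 0, "wy": 0, "wz": 0.131, "gripper": 2.4}
    - {"x": 0, "y": 0, "z": 0, "wx": 0, "wy": 0, "wz": 0.131, "gripper": 2.4}
    - {"x": 0, "y": 0, "z": 0, "wx": 0, "wy": 0, "wz": 0.131, "gripper": 2.4}
    - {"x": 0, "y": 0, "z": 0, "wx": 0, "wy": 0, "wz": 0.13, "gripper": 2.4}

```text
time_s: 11.05
position: [0.5464, -0.1598, 0.3899]
tool_rot: [[-0.054, -0.983, 0.176], [-0.257, 0.184, 0.949], [-0.965, 0.006, -0.263]]
ft_force: [0.8, 0.6, -0.0]
grip_width: 0.024
```

```bash
cat > go.py <<'E'
import sys
from h import *
from kin import *
np.set_printoptions(precision=4,suppress=True)
def to(x,R):
    o=env.observe();T=o['tool_rot'];print(o['time_s'],o['position'],o['q'])
    print('shift cm',T.T@(x-o['position'])*100,'rotvec',Ro.from_matrix(T.T@R).as_rotvec())
E
python3 - <<'E'
from go import *
to(*pose(.205,(0,-.01,.13),15,-1))
E
```

```text
11.05 [ 0.5464 -0.1598  0.3899] [-35.8856  28.7305  76.0585  67.5981 109.4354  68.2441]
shift cm [19.76    0.0589  6.1498] rotvec [-0.0025 -0.0038 -0.007 ]
```

step_arm:
  increments:
    - {"x": 1.5, "y": 0, "z": 0.3, "wx": 0, "wy": 0, "wz": 0, "gripper": 2.4}
    - {"x": 3, "y": 0, "z": 1, "wx": 0, "wy": 0, "wz": 0, "gripper": 2.4}
    - {"x": 3, "y": 0, "z": 1, "wx": 0, "wy": 0, "wz": 0, "gripper": 2.4}
    - {"x": 3, "y": 0, "z": 1, "wx": 0, "wy": 0, "wz": 0, "gripper": 2.4}
    - {"x": 3, "y": 0, "z": 1, "wx": 0, "wy": 0, "wz": 0, "gripper": 2.4}
    - {"x": 3, "y": 0, "z": 1, "wx": 0, "wy": 0, "wz": 0, "gripper": 2.4}
    - {"x": 2, "y": 0.06, "z": 0.8, "wx": 0, "wy": 0, "wz": 0, "gripper": 2.4}
    - {"x": 1.2, "y": 0, "z": 0, "wx": 0, "wy": 0, "wz": 0, "gripper": 2.4}
    - {"x": 0.1, "y": 0, "z": 0, "wx": 0, "wy": 0, "wz": 0, "gripper": 2.4}

```text
time_s: 11.95
position: [0.547, -0.1528, 0.1818]
tool_rot: [[-0.049, -0.983, 0.176], [-0.255, 0.183, 0.949], [-0.966, 0.002, -0.26]]
ft_force: [0.2, -0.1, 0.8]
grip_width: 0.024
```

Run:
```python
from go import *
to(*pose(.205,(0,-.01,.13),15,-1))
w=snap('wrist','w4.png');s=snap('scene','s4.png');d=snap('side','d4.png')
o=env.observe();T=o['tool_rot'];tip=o['position']+.155*T[:,2]
W=cv2.convertScaleAbs(w['color'],alpha=1.3,beta=20)
for y in(-.03,-.01,.01): 
    for p in proj(w,[rf+y*oy]): cv2.circle(W,tuple(int(v) for v in p),2,(0,0,255),-1)
print('grasp pt',tip,proj(w,[tip,tip+.05*T[:,2]]),proj(w,[rf-.01*oy]))
c=lambda im,x,y:cv2.resize(im['color'][y:y+100,x:x+100],(384,384),interpolation=cv2.INTER_CUBIC)[:,:]
M=np.hstack([W,c(s,215,170)]);M=cv2.resize(M,(800,int(384*800/M.shape[1])))
cv2.imwrite('pics/m4.png',M)
```

```text
11.95 [ 0.547  -0.1528  0.1818] [-35.2847  44.3707  87.3505  62.1367  97.4204  43.2165]
shift cm [-0.132   0.1258  0.0206] rotvec [-0.0022 -0.0012 -0.0025]
grasp pt [ 0.5746 -0.0059  0.1434] [[258.194  259.1825]
 [259.2849 217.5162]] [[259.6243 220.4029]]
```

View pics/m4.png

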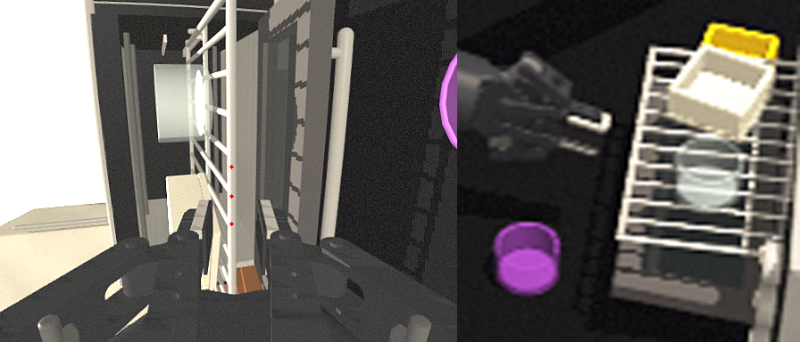

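Run:
```python
from go import *
x,R=pose(.169,(0,-.01,.130),12,-1)
to(x,R); 
o=env.observe();T=o['tool_rot']; print('in new frame:',R.T@(x-o['position'])*100)
```

```text
12.1 [ 0.5471 -0.153   0.1837] [-35.2999  44.1948  87.3163  62.2211  97.4587  43.2409]
shift cm [0.9236 0.1474 3.7057] rotvec [-0.0039 -0.0536  0.0005]
in new frame: [1.1209 0.1324 3.6515]
```

step_arm:
  increments:
    - {"x": 0, "y": 0, "z": 0, "wx": -0.004, "wy": -0.054, "wz": 0, "gripper": 2.4}
    - {"x": 1.1, "y": 0.13, "z": 0, "wx": 0, "wy": 0, "wz": 0, "gripper": 2.4}
    - {"x": 0, "y": 0, "z": 1, "wx": 0, "wy": 0, "wz": 0, "gripper": 2.4}
    - {"x": 0, "y": 0, "z": 1, "wx": 0, "wy": 0, "wz": 0, "gripper": 2.4}
    - {"x": 0, "y": 0, "z": 0.8, "wx": 0, "wy": 0, "wz": 0, "gripper": 2.4}
    - {"x": 0, "y": 0, "z": 0.5, "wx": 0, "wy": 0, "wz": 0, "gripper": 2.4}
    - {"x": 0, "y": 0, "z": 0.3, "wx": 0, "wy": 0, "wz": 0, "gripper": 2.4}
    - {"x": 0, "y": 0, "z": 0, "wx": 0, "wy": 0, "wz": 0, "gripper": 2.4}

```text
time_s: 12.9
position: [0.5515, -0.1197, 0.1645]
tool_rot: [[-0.038, -0.984, 0.175], [-0.203, 0.18, 0.963], [-0.978, 0.001, -0.206]]
ft_force: [0.2, -0.8, -0.6]
grip_width: 0.0239
```

step_arm:
  increments:
    - {"x": 0, "y": 0, "z": 0, "wx": 0, "wy": 0, "wz": 0, "gripper": 1.8}
    - {"x": 0, "y": 0, "z": 0, "wx": 0, "wy": 0, "wz": 0, "gripper": 1.2}
    - {"x": 0, "y": 0, "z": 0, "wx": 0, "wy": 0, "wz": 0, "gripper": 0.8}
    - {"x": 0, "y": 0, "z": 0, "wx": 0, "wy": 0, "wz": 0, "gripper": 0.4}
    - {"x": 0, "y": 0, "z": 0, "wx": 0, "wy": 0, "wz": 0, "gripper": 0.4}
    - {"x": 0, "y": 0, "z": 0, "wx": 0, "wy": 0, "wz": 0, "gripper": 0.4}
  newtons: 30

```text
time_s: 13.5
position: [0.5515, -0.1203, 0.1646]
tool_rot: [[-0.038, -0.984, 0.176], [-0.203, 0.18, 0.962], [-0.979, 0.001, -0.206]]
ft_force: [0.1, -0.9, 1.2]
grip_width: 0.0045
```

step_arm:
  increments:
    - {"x": 0, "y": 0, "z": 0, "wx": 0, "wy": 0, "wz": 0, "gripper": 0}
    - {"x": -0.3, "y": 0, "z": -0.05, "wx": 0, "wy": 0, "wz": 0, "gripper": 0}
    - {"x": -0.4, "y": 0, "z": -0.06, "wx": 0, "wy": 0, "wz": 0, "gripper": 0}
    - {"x": -0.4, "y": 0, "z": -0.06, "wx": 0, "wy": 0, "wz": 0, "gripper": 0}
    - {"x": 0, "y": 0, "z": 0, "wx": 0, "wy": 0, "wz": 0, "gripper": 0}

```text
time_s: 14.0
position: [0.5516, -0.1195, 0.1761]
tool_rot: [[-0.038, -0.984, 0.176], [-0.203, 0.18, 0.962], [-0.978, 0.001, -0.207]]
ft_force: [0.8, -1.1, -4.3]
grip_width: 0.0043
```

The rail is gripped: about 4 N down and the fingers stopped at 4.3 mm. I'll keep raising.

step_arm:
  increments:
    - {"x": -0.4, "y": 0, "z": -0.06, "wx": 0, "wy": 0, "wz": 0, "gripper": 0}
    - {"x": -0.4, "y": 0, "z": -0.06, "wx": 0, "wy": 0, "wz": 0, "gripper": 0}
    - {"x": -0.4, "y": 0, "z": -0.05, "wx": 0, "wy": 0, "wz": 0, "gripper": 0}
    - {"x": -0.4, "y": 0, "z": -0.05, "wx": 0, "wy": 0, "wz": 0, "gripper": 0}
    - {"x": -0.3, "y": 0, "z": -0.04, "wx": 0, "wy": 0, "wz": 0, "gripper": 0}
    - {"x": 0, "y": 0, "z": 0, "wx": 0, "wy": 0, "wz": 0, "gripper": 0}

```text
time_s: 14.6
position: [0.5519, -0.1181, 0.1952]
tool_rot: [[-0.038, -0.984, 0.176], [-0.203, 0.18, 0.963], [-0.978, 0.001, -0.206]]
ft_force: [0.3, -0.2, -4.8]
grip_width: 0.004
```

step_arm:
  increments:
    - {"x": -0.04, "y": 0, "z": 0.2, "wx": 0, "wy": 0, "wz": 0, "gripper": 0}
    - {"x": -0.08, "y": 0, "z": 0.39, "wx": 0, "wy": 0, "wz": 0, "gripper": 0}
    - {"x": -0.08, "y": 0, "z": 0.39, "wx": 0, "wy": 0, "wz": 0, "gripper": 0}
    - {"x": -0.08, "y": 0, "z": 0.39, "wx": 0, "wy": 0, "wz": 0, "gripper": 0}
    - {"x": -0.08, "y": 0, "z": 0.39, "wx": 0, "wy": 0, "wz": 0, "gripper": 0}
    - {"x": -0.08, "y": 0, "z": 0.39, "wx": 0, "wy": 0, "wz": 0, "gripper": 0}
    - {"x": -0.08, "y": 0, "z": 0.39, "wx": 0, "wy": 0, "wz": 0, "gripper": 0}
    - {"x": -0.08, "y": 0, "z": 0.39, "wx": 0, "wy": 0, "wz": 0, "gripper": 0}
    - {"x": -0.04, "y": 0, "z": 0.2, "wx": 0, "wy": 0, "wz": 0, "gripper": 0}
    - {"x": 0, "y": 0, "z": 0, "wx": 0, "wy": 0, "wz": 0, "gripper": 0}

```text
time_s: 15.6
position: [0.5577, -0.0864, 0.1946]
tool_rot: [[-0.038, -0.984, 0.176], [-0.203, 0.18, 0.963], [-0.979, 0.001, -0.206]]
ft_force: [1.3, 0.9, -4.5]
grip_width: 0.0045
```

Run:
```python
from go import *
o=env.observe();T=o['tool_rot'];G=o['position']+.169*T[:,2]-rf
print(o['position'],'grasp rel',G@ox,G@oy,G[2],o['ft_force'],o['grip_width'])
s=snap('scene','s5.png');d=snap('side','d5.png')
c=lambda im,x,y:cv2.resize(im['color'][y:y+110,x:x+110],(400,400),interpolation=cv2.INTER_CUBIC)
cv2.imwrite('pics/m5.png',np.hstack([c(s,225,165),c(d,165,165)]))
```

```text
[ 0.5577 -0.0864  0.1946] grasp rel 0.034068136418129585 -0.009696065106883657 0.029701878598414055 [ 1.3218  0.9357 -4.4898] 0.004531682759032939
```

View pics/m5.png

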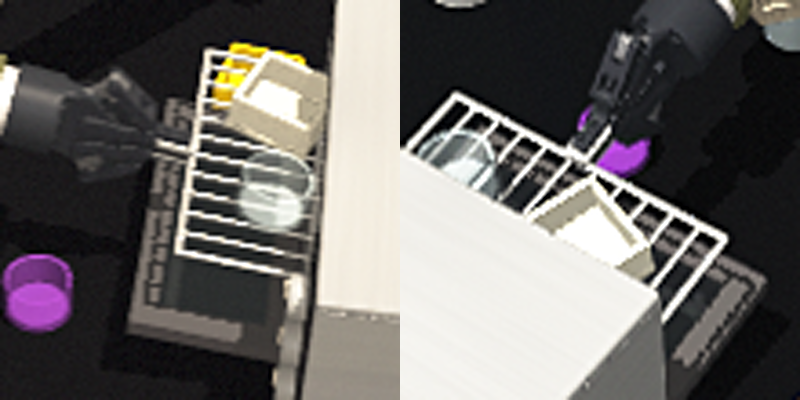

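The rack is past the stops (moved 32 mm, rail 30 mm up) and both dishes are standing. Now I'll lower it and slide it in.

step_arm:
  increments:
    - {"x": 0.3, "y": 0, "z": 0.04, "wx": 0, "wy": 0, "wz": 0, "gripper": 0}
    - {"x": 0.4, "y": 0, "z": 0.05, "wx": 0, "wy": 0, "wz": 0, "gripper": 0}
    - {"x": 0.4, "y": 0, "z": 0.05, "wx": 0, "wy": 0, "wz": 0, "gripper": 0}
    - {"x": 0.4, "y": 0, "z": 0.06, "wx": 0, "wy": 0, "wz": 0, "gripper": 0}
    - {"x": 0.4, "y": 0, "z": 0.06, "wx": 0, "wy": 0, "wz": 0, "gripper": 0}
    - {"x": 0.4, "y": 0, "z": 0.06, "wx": 0, "wy": 0, "wz": 0, "gripper": 0}
    - {"x": 0.3, "y": 0, "z": 0.05, "wx": 0, "wy": 0, "wz": 0, "gripper": 0}
    - {"x": 0.2, "y": 0, "z": 0.03, "wx": 0, "wy": 0, "wz": 0, "gripper": 0}
    - {"x": 0, "y": 0, "z": 0, "wx": 0, "wy": 0, "wz": 0, "gripper": 0}
    - {"x": 0, "y": 0, "z": 0, "wx": 0, "wy": 0, "wz": 0, "gripper": 0}

```text
time_s: 16.7
position: [0.5573, -0.0886, 0.1664]
tool_rot: [[-0.038, -0.984, 0.176], [-0.203, 0.18, 0.963], [-0.978, 0.001, -0.206]]
ft_force: [1.5, 0.5, -4.5]
grip_width: 0.004
```

step_arm:
  increments:
    - {"x": 0.04, "y": 0, "z": 0.25, "wx": 0, "wy": 0, "wz": 0, "gripper": 0}
    - {"x": -0.02, "y": 0, "z": 0.4, "wx": 0, "wy": 0, "wz": 0, "gripper": 0}
    - {"x": -0.104, "y": 0, "z": 0.49, "wx": 0, "wy": 0, "wz": 0, "gripper": 0}
    - {"x": -0.104, "y": 0, "z": 0.49, "wx": 0, "wy": 0, "wz": 0, "gripper": 0}
    - {"x": -0.125, "y": 0, "z": 0.59, "wx": 0, "wy": 0, "wz": 0, "gripper": 0}
    - {"x": -0.125, "y": 0, "z": 0.59, "wx": 0, "wy": 0, "wz": 0, "gripper": 0}
    - {"x": -0.125, "y": 0, "z": 0.59, "wx": 0, "wy": 0, "wz": 0, "gripper": 0}
    - {"x": -0.125, "y": 0, "z": 0.59, "wx": 0, "wy": 0, "wz": 0, "gripper": 0}
    - {"x": -0.125, "y": 0, "z": 0.59, "wx": 0, "wy": 0, "wz": 0, "gripper": 0}
    - {"x": -0.125, "y": 0, "z": 0.59, "wx": 0, "wy": 0, "wz": 0, "gripper": 0}
    - {"x": -0.125, "y": 0, "z": 0.59, "wx": 0, "wy": 0, "wz": 0, "gripper": 0}
    - {"x": -0.125, "y": 0, "z": 0.59, "wx": 0, "wy": 0, "wz": 0, "gripper": 0}
    - {"x": -0.125, "y": 0, "z": 0.59, "wx": 0, "wy": 0, "wz": 0, "gripper": 0}
    - {"x": -0.125, "y": 0, "z": 0.59, "wx": 0, "wy": 0, "wz": 0, "gripper": 0}
    - {"x": -0.125, "y": 0, "z": 0.59, "wx": 0, "wy": 0, "wz": 0, "gripper": 0}
    - {"x": -0.125, "y": 0, "z": 0.59, "wx": 0, "wy": 0, "wz": 0, "gripper": 0}
    - {"x": -0.104, "y": 0, "z": 0.49, "wx": 0, "wy": 0, "wz": 0, "gripper": 0}
    - {"x": -0.104, "y": 0, "z": 0.49, "wx": 0, "wy": 0, "wz": 0, "gripper": 0}
    - {"x": -0.06, "y": 0, "z": 0.29, "wx": 0, "wy": 0, "wz": 0, "gripper": 0}
    - {"x": 0, "y": 0, "z": 0, "wx": 0, "wy": 0, "wz": 0, "gripper": 0}

```text
time_s: 18.7
position: [0.5756, 0.0118, 0.1649]
tool_rot: [[-0.038, -0.984, 0.176], [-0.203, 0.18, 0.963], [-0.979, 0.001, -0.206]]
ft_force: [4.0, 1.2, -0.2]
grip_width: 0.0045
```

Run:
```python
from go import *
o=env.observe();T=o['tool_rot'];G=o['position']+.169*T[:,2]-rf
print('grasp rel',G@ox,G@oy,G[2],o['ft_force'],o['grip_width'],o['time_s'])
```

```text
grasp rel 0.13394286641819608 -0.009698775182812026 1.6737306705788546e-05 [ 3.9602  1.1931 -0.2298] 0.004455997183841571 18.7
```

step_arm:
  increments:
    - {"x": -0.06, "y": -0.05, "z": 0.29, "wx": 0, "wy": 0, "wz": 0, "gripper": 0}
    - {"x": -0.083, "y": -0.05, "z": 0.39, "wx": 0, "wy": 0, "wz": 0, "gripper": 0}
    - {"x": -0.083, "y": 0, "z": 0.39, "wx": 0, "wy": 0, "wz": 0, "gripper": 0}
    - {"x": -0.06, "y": 0, "z": 0.29, "wx": 0, "wy": 0, "wz": 0, "gripper": 0}
    - {"x": -0.04, "y": 0, "z": 0.2, "wx": 0, "wy": 0, "wz": 0, "gripper": 0}
    - {"x": 0, "y": 0, "z": 0, "wx": 0, "wy": 0, "wz": 0, "gripper": 0}

```text
time_s: 19.3
position: [0.5793, 0.0274, 0.1648]
tool_rot: [[-0.038, -0.984, 0.175], [-0.203, 0.179, 0.963], [-0.979, 0.001, -0.206]]
ft_force: [-0.9, 1.3, 1.0]
grip_width: 0.0046
```

step_arm:
  increments:
    - {"x": -0.04, "y": 0, "z": 0.2, "wx": 0, "wy": 0, "wz": 0, "gripper": 0}
    - {"x": -0.04, "y": 0, "z": 0.2, "wx": 0, "wy": 0, "wz": 0, "gripper": 0}

```text
time_s: 19.5
position: [0.5801, 0.031, 0.1648]
tool_rot: [[-0.038, -0.984, 0.176], [-0.203, 0.18, 0.963], [-0.979, 0.001, -0.206]]
ft_force: [-2.2, -1.4, 0.1]
grip_width: 0.004
```

step_arm:
  increments:
    - {"x": -0.04, "y": 0, "z": 0.2, "wx": 0, "wy": 0, "wz": 0, "gripper": 0}
    - {"x": 0, "y": 0, "z": 0, "wx": 0, "wy": 0, "wz": 0, "gripper": 0}

```text
time_s: 19.7
position: [0.5805, 0.0333, 0.1648]
tool_rot: [[-0.038, -0.984, 0.176], [-0.203, 0.18, 0.963], [-0.979, 0.001, -0.206]]
ft_force: [-1.6, 1.1, 0.6]
grip_width: 0.0042
```

step_arm:
  increments:
    - {"x": -0.04, "y": 0, "z": 0.2, "wx": 0, "wy": 0, "wz": 0, "gripper": 0}
    - {"x": 0, "y": 0, "z": 0, "wx": 0, "wy": 0, "wz": 0, "gripper": 0}

```text
time_s: 19.9
position: [0.5808, 0.035, 0.1647]
tool_rot: [[-0.038, -0.984, 0.176], [-0.203, 0.18, 0.963], [-0.978, 0.001, -0.206]]
ft_force: [-2.4, -0.7, 1.1]
grip_width: 0.0045
```

step_arm:
  increments:
    - {"x": -0.04, "y": 0, "z": 0.2, "wx": 0, "wy": 0, "wz": 0, "gripper": 0}
    - {"x": 0, "y": 0, "z": 0, "wx": 0, "wy": 0, "wz": 0, "gripper": 0}

```text
time_s: 20.1
position: [0.5812, 0.0354, 0.1647]
tool_rot: [[-0.039, -0.983, 0.177], [-0.204, 0.182, 0.962], [-0.978, 0.001, -0.207]]
ft_force: [-8.0, -17.5, 1.9]
grip_width: 0.0039
```

The end stop is reached: a 17 N reaction, and no further advance. I'll release and back out.

step_arm:
  increments:
    - {"x": 0.03, "y": 0, "z": -0.15, "wx": 0, "wy": 0, "wz": 0, "gripper": 0}
    - {"x": 0, "y": 0, "z": 0, "wx": 0, "wy": 0, "wz": 0, "gripper": 1}
    - {"x": 0, "y": 0, "z": 0, "wx": 0, "wy": 0, "wz": 0, "gripper": 2}
    - {"x": 0, "y": 0, "z": 0, "wx": 0, "wy": 0, "wz": 0, "gripper": 2}
    - {"x": 0, "y": 0, "z": -1.0, "wx": 0, "wy": 0, "wz": 0, "gripper": 2}
    - {"x": 0, "y": 0, "z": -2, "wx": 0, "wy": 0, "wz": 0, "gripper": 2}
    - {"x": 0, "y": 0, "z": -3, "wx": 0, "wy": 0, "wz": 0, "gripper": 1}
    - {"x": 0, "y": 0, "z": -4, "wx": 0, "wy": 0, "wz": 0, "gripper": 0}
    - {"x": 0, "y": 0, "z": -4, "wx": 0, "wy": 0, "wz": 0, "gripper": 0}
    - {"x": 0, "y": 0, "z": -4, "wx": 0, "wy": 0, "wz": 0, "gripper": 0}
    - {"x": 0, "y": 0, "z": -2, "wx": 0, "wy": 0, "wz": 0, "gripper": 0}

```text
time_s: 21.2
position: [0.5451, -0.1605, 0.2068]
tool_rot: [[-0.038, -0.983, 0.179], [-0.204, 0.183, 0.962], [-0.978, -0.0, -0.207]]
ft_force: [0.6, 0.2, -0.3]
grip_width: -0.0001
```

Run:
```python
from go import *
x,R=pose(.173,(-.04,-.01,.035),30,-1)
to(x,R);o=env.observe();print('new frame',R.T@(x-o['position'])*100, o['ft_force'],o['grip_width'])
q,k=ik(x,R,o['q']);print(q,k)
s=snap('scene','s6.png');d=snap('side','d6.png');w=snap('wrist','w6.png')
# predicted door edge outer corner ends for theta
for th in(1.36,1.43,1.5):
    e=[rf*[1,1,0]+(.140-.145*np.sin(th)-.008*np.cos(th))*ox+y*oy+(.055+.145*np.cos(th)-.008*np.sin(th))*Z for y in(.15,-.15)]
    print(th,e[0],proj(s,e).ravel(),proj(d,e).ravel())
c=lambda im,x,y:cv2.resize(im['color'][y:y+110,x:x+110],(400,400),interpolation=cv2.INTER_CUBIC)
cv2.imwrite('pics/m6.png',np.hstack([c(s,225,165),cv2.resize(w['color'],(400,400))]))
```

```text
21.2 [ 0.5451 -0.1605  0.2068] [-36.127   42.5803  86.5622  64.1654 101.3463  45.5071]
shift cm [8.0028 0.0827 3.3974] rotvec [-0.0031  0.3149 -0.0009]
new frame [6.5569 0.0749 5.7093] [ 0.5696  0.1828 -0.3276] -0.00012301705604372723
[-33.7096  47.9308  89.0265  53.3285  82.4607  39.149 ] 1.2656830716452305e-19
1.36 [0.4235 0.0681 0.0775] [270.1138 192.4427 259.5264 253.6177] [265.679  241.5697 187.0533 199.5904]
1.43 [0.4233 0.0669 0.0674] [269.6712 194.4699 259.0659 255.6509] [265.856  243.3711 187.6226 201.4771]
1.5 [0.4232 0.0664 0.0573] [269.4222 196.5139 258.8267 257.7028] [265.9004 245.3217 188.0494 203.4923]
```

View pics/m6.png

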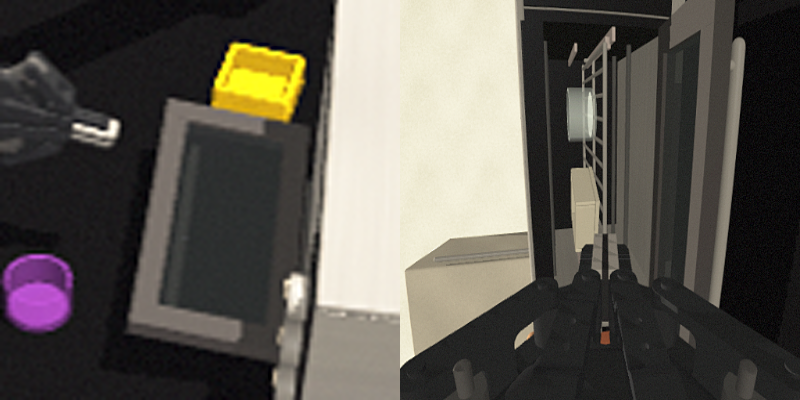

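step_arm:
  increments:
    - {"x": 0, "y": 0, "z": 0, "wx": 0, "wy": 0.105, "wz": 0, "gripper": 0}
    - {"x": 0, "y": 0, "z": 0, "wx": 0, "wy": 0.105, "wz": 0, "gripper": 0}
    - {"x": 0, "y": 0, "z": 0, "wx": 0, "wy": 0.105, "wz": 0, "gripper": 0}
    - {"x": 1.5, "y": 0, "z": 0.5, "wx": 0, "wy": 0, "wz": 0, "gripper": 0}
    - {"x": 2, "y": 0.07, "z": 1.5, "wx": 0, "wy": 0, "wz": 0, "gripper": 0}
    - {"x": 1.5, "y": 0, "z": 1.5, "wx": 0, "wy": 0, "wz": 0, "gripper": 0}
    - {"x": 1, "y": 0, "z": 1.2, "wx": 0, "wy": 0, "wz": 0, "gripper": 0}
    - {"x": 0.5, "y": 0, "z": 0.9, "wx": 0, "wy": 0, "wz": 0, "gripper": 0}
    - {"x": 0, "y": 0, "z": 0, "wx": 0, "wy": 0, "wz": 0, "gripper": 0}

```text
time_s: 22.25
position: [0.5478, -0.1402, 0.1205]
tool_rot: [[-0.092, -0.984, 0.154], [-0.489, 0.179, 0.854], [-0.867, 0.003, -0.498]]
ft_force: [-0.7, -0.1, -0.8]
grip_width: -0.0002
```

Run:
```python
from go import *
x,R=pose(.173,(.010,-.01,.035),30,-1)
to(x,R);print(env.observe()['ft_force'])
# arc plan: tip positions (ox rel rf, z) and per-step shifts, const orientation
r,n=.140,14
def tip(th,u=.017,off=.010): # outer face point u from edge, off = below face along normal
    l=.145-u; t=8e-3+off
    return np.array([.140-l*np.sin(th)-t*np.cos(th),.055+l*np.cos(th)-t*np.sin(th)])
for th in(1.43,1.2,1.0,.8,.6,.4,.2,.0): print(th,tip(th),tip(th,off=0))
```

```text
22.25 [ 0.5478 -0.1402  0.1205] [-33.4041  48.0428  88.9789  53.5365  82.4598  39.4317]
shift cm [-2.386  -0.032   3.9518] rotvec [ 0.0023  0.0027 -0.0026]
[-0.6943 -0.0819 -0.8429]
1.43 [0.0107 0.0551] [0.0121 0.065 ]
1.2 [0.0142 0.0846] [0.0178 0.0939]
1.0 [0.0226 0.109 ] [0.028  0.1174]
0.8 [0.0356 0.1313] [0.0426 0.1384]
0.6 [0.0529 0.1505] [0.0611 0.1561]
0.4 [0.0736 0.1659] [0.0828 0.1698]
0.2 [0.0969 0.1769] [0.1067 0.1789]
0.0 [0.122 0.183] [0.132 0.183]
```

step_arm:
  increments:
    - {"x": -0.6, "y": 0, "z": 1.0, "wx": 0, "wy": 0, "wz": 0, "gripper": 0}
    - {"x": -0.6, "y": 0, "z": 1.0, "wx": 0, "wy": 0, "wz": 0, "gripper": 0}
    - {"x": -0.6, "y": 0, "z": 1.0, "wx": 0, "wy": 0, "wz": 0, "gripper": 0}
    - {"x": -0.59, "y": 0, "z": 0.95, "wx": 0, "wy": 0, "wz": 0, "gripper": 0}
    - {"x": -0.506, "y": 0, "z": -0.281, "wx": 0, "wy": 0, "wz": 0, "gripper": 0}
    - {"x": -0.506, "y": 0, "z": -0.281, "wx": 0, "wy": 0, "wz": 0, "gripper": 0}
    - {"x": -0.506, "y": 0, "z": -0.281, "wx": 0, "wy": 0, "wz": 0, "gripper": 0}
    - {"x": 0, "y": 0, "z": 0, "wx": 0, "wy": 0, "wz": 0, "gripper": 0}

```text
time_s: 23.05
position: [0.5562, -0.0958, 0.1409]
tool_rot: [[-0.09, -0.984, 0.156], [-0.491, 0.18, 0.852], [-0.866, 0.0, -0.5]]
ft_force: [-1.1, -0.8, -1.0]
grip_width: -0.0006
```

step_arm:
  increments:
    - {"x": -0.506, "y": 0, "z": -0.281, "wx": 0, "wy": 0, "wz": 0, "gripper": 0}
    - {"x": -0.506, "y": 0, "z": -0.281, "wx": 0, "wy": 0, "wz": 0, "gripper": 0}
    - {"x": -0.506, "y": 0, "z": -0.281, "wx": 0, "wy": 0, "wz": 0, "gripper": 0}
    - {"x": 0, "y": 0, "z": 0, "wx": 0, "wy": 0, "wz": 0, "gripper": 0}

```text
time_s: 23.45
position: [0.5564, -0.0953, 0.1584]
tool_rot: [[-0.09, -0.984, 0.156], [-0.491, 0.18, 0.852], [-0.867, -0.0, -0.499]]
ft_force: [-0.9, -0.8, -0.8]
grip_width: 0.0002
```

Run:
```python
from go import *
a=load('s6.png');s=snap('scene','s7.png')
for v in range(248,268,1): print(v,a['color'][v,262:264].mean().round(),s['color'][v,262:264].mean().round(),a['color'][v,275:277].mean().round(),s['color'][v,275:277].mean().round())
o=env.observe();t=o['position']+.173*o['tool_rot'][:,2];print(t,(t-rf)@ox,o['ft_force'])
for th in(1.1,1.2,1.3,1.43,1.5):
    e=[rf*[1,1,0]+(.140-.145*np.sin(th)-.008*np.cos(th))*ox-.15*oy+(.055+.145*np.cos(th)-.008*np.sin(th))*Z]
    print(th,proj(s,e))
```

```text
248 118.0 59.0 45.0 116.0
249 117.0 66.0 46.0 117.0
250 117.0 70.0 108.0 118.0
251 116.0 35.0 116.0 118.0
252 118.0 12.0 116.0 83.0
253 109.0 14.0 116.0 63.0
254 64.0 14.0 115.0 68.0
255 69.0 18.0 115.0 58.0
256 69.0 14.0 92.0 14.0
257 24.0 15.0 66.0 12.0
258 17.0 18.0 68.0 13.0
259 13.0 15.0 56.0 15.0
260 15.0 13.0 12.0 13.0
261 12.0 17.0 15.0 15.0
262 15.0 15.0 17.0 16.0
263 15.0 16.0 14.0 13.0
264 12.0 14.0 17.0 16.0
265 14.0 14.0 14.0 13.0
266 17.0 14.0 14.0 12.0
267 16.0 24.0 18.0 12.0
[0.5834 0.0522 0.0719] 0.009672867871039256 [-1.3224 -0.5525  0.1581]
1.1 [[263.1739 246.4032]]
1.2 [[261.4119 249.0963]]
1.3 [[260.0977 251.8977]]
1.43 [[259.0659 255.6509]]
1.5 [[258.8267 257.7028]]
```

The door has already risen, by about 6 px, to roughly 1.2 rad. I'll continue along the arc.

step_arm:
  increments:
    - {"x": -0.506, "y": 0, "z": -0.281, "wx": 0, "wy": 0, "wz": 0, "gripper": 0}
    - {"x": -0.506, "y": 0, "z": -0.281, "wx": 0, "wy": 0, "wz": 0, "gripper": 0}
    - {"x": -0.64, "y": 0, "z": -0.12, "wx": 0, "wy": 0, "wz": 0, "gripper": 0}
    - {"x": -0.64, "y": 0, "z": -0.12, "wx": 0, "wy": 0, "wz": 0, "gripper": 0}
    - {"x": -0.64, "y": 0, "z": -0.12, "wx": 0, "wy": 0, "wz": 0, "gripper": 0}
    - {"x": -0.64, "y": 0, "z": -0.12, "wx": 0, "wy": 0, "wz": 0, "gripper": 0}
    - {"x": -0.668, "y": 0, "z": -0.02, "wx": 0, "wy": 0, "wz": 0, "gripper": 0}
    - {"x": -0.668, "y": 0, "z": -0.02, "wx": 0, "wy": 0, "wz": 0, "gripper": 0}
    - {"x": -0.668, "y": 0, "z": -0.02, "wx": 0, "wy": 0, "wz": 0, "gripper": 0}
    - {"x": -0.668, "y": 0, "z": -0.02, "wx": 0, "wy": 0, "wz": 0, "gripper": 0}
    - {"x": -0.668, "y": 0, "z": 0.12, "wx": 0, "wy": 0, "wz": 0, "gripper": 0}
    - {"x": -0.668, "y": 0, "z": 0.12, "wx": 0, "wy": 0, "wz": 0, "gripper": 0}

```text
time_s: 24.7
position: [0.5619, -0.0653, 0.228]
tool_rot: [[-0.091, -0.984, 0.156], [-0.491, 0.18, 0.852], [-0.866, 0.001, -0.499]]
ft_force: [-1.2, -1.4, -5.7]
grip_width: -0.0004
```

```bash
cat > chk.py <<'E'
from go import *
s=snap('scene')
o=env.observe();t=o['position']+.173*o['tool_rot'][:,2];print('tip',(t-rf)@ox,(t-rf)@oy,t[2],o['ft_force'],o['time_s'])
R=s['color'][140:270,250:325].mean(2)
for th in(1.2,1,.9,.8,.7,.6,.5,.4,.3,.2,.1,0): # outer-face right side edge: sample profile vertical at right side
    e=[rf*[1,1,0]+(.140-l*np.sin(th)-.008*np.cos(th))*ox-.15*oy+(.055+l*np.cos(th)-.008*np.sin(th))*Z for l in(.145,.1)]
    print(th,proj(s,e).ravel().round(1),end=';')
print()
for v in range(205,262,2): print(v,s['color'][v,252:316:3].mean(1).round().astype(int))
E
python3 chk.py
```

```text
tip 0.040752079125451285 -0.010122126275435659 0.14241893645944415 [ 0.2592 -0.7403 -4.0833] 24.75
1.2 [261.4 249.1 274.3 254. ];1 [265.4 243.8 277.  250.4];0.9 [268.  241.5 278.8 248.8];0.8 [271.  239.3 280.8 247.3];0.7 [274.4 237.3 283.1 245.9];0.6 [278.2 235.6 285.7 244.7];0.5 [282.2 234.2 288.4 243.8];0.4 [286.5 233.  291.3 243. ];0.3 [291.  232.2 294.3 242.4];0.2 [295.7 231.7 297.5 242. ];0.1 [300.5 231.5 300.7 241.8];0 [305.3 231.7 304.  241.9];
205 [ 46  45  44  45  41  46  40  61  64  79  97 108  39  44  41  42  45  47
  57  58 110 205]
207 [ 61  41  46  39  46  41 146 185  48  81  99 109  42  45  42  44  42  48
  54  55 114 216]
209 [ 41  42  41  59  41  38 137 126 235  80 104 108  43  41  43  41  43  48
  56  57 115 227]
211 [ 43  45  47  43  23  11  25 145 102  81 107 104  43  43  43  43  43  48
  57  56 124 234]
213 [ 26  27  27  22  25  14  13  17  83  81 108  99  43  44  43  44  42  49
  56  54 125 237]
215 [ 26  27  26  28  26  17  16  12  15  80 108  87  42  39  42  40  44  48
  56  55 128 240]
217 [ 24  24  26  26  24  16  17  16  23  81 106  82  43  43  41  43  43  
[... 1410 characters left out ...]
6 108  44  50  73
 240 101 200 238]
249 [ 27  29  27  16  14  16  17  12  12  12  13  36  70  80 109  55  50  59
 153  79 130 174]
251 [ 27  27  25  11  13  15  15  12  15  17  16  12  60  68  61  56  53  79
 127  64 142 159]
253 [ 25  29  27  15  17  13   4  10  13  13  14  11  19  68  64  56  56 101
  99  26 147 144]
255 [ 27  26  20  14  17  13   9  18  18  14  11  18  14  13  62  60  54 137
 126  20 145 144]
257 [ 24  27  18  18  15  15  17  15  11  12  14  14  11  17  34  60  53 139
 137  14 145 145]
259 [ 20  25  15  12  16  14  15  13  19  13  13  12  15  14  14  55  57 146
 156  27 144 144]
261 [ 24  25  14  18  15  17  12  13  18  14  15  15  13  13  15  12  59 140
 153  55 147 144]
```

The door's corner is at scene (272,239), which gives about 0.75 rad, so it is tracking the plan.

step_arm:
  increments:
    - {"x": -0.668, "y": 0, "z": 0.12, "wx": 0, "wy": 0, "wz": 0, "gripper": 0}
    - {"x": -0.668, "y": 0, "z": 0.12, "wx": 0, "wy": 0, "wz": 0, "gripper": 0}
    - {"x": -0.63, "y": 0, "z": 0.28, "wx": 0, "wy": 0, "wz": 0, "gripper": 0}
    - {"x": -0.63, "y": 0, "z": 0.28, "wx": 0, "wy": 0, "wz": 0, "gripper": 0}
    - {"x": -0.63, "y": 0, "z": 0.28, "wx": 0, "wy": 0, "wz": 0, "gripper": 0}
    - {"x": -0.63, "y": 0, "z": 0.28, "wx": 0, "wy": 0, "wz": 0, "gripper": 0}
    - {"x": -0.55, "y": 0, "z": 0.42, "wx": 0, "wy": 0, "wz": 0, "gripper": 0}
    - {"x": -0.55, "y": 0, "z": 0.42, "wx": 0, "wy": 0, "wz": 0, "gripper": 0}
    - {"x": -0.55, "y": 0, "z": 0.42, "wx": 0, "wy": 0, "wz": 0, "gripper": 0}
    - {"x": -0.55, "y": 0, "z": 0.42, "wx": 0, "wy": 0, "wz": 0, "gripper": 0}

```text
time_s: 25.75
position: [0.5722, -0.0094, 0.2654]
tool_rot: [[-0.09, -0.984, 0.156], [-0.491, 0.18, 0.853], [-0.867, 0.0, -0.499]]
ft_force: [-0.6, -3.6, -3.3]
grip_width: -0.0001
```

```bash
sed -i 's/^for v in range.*/for v in range(225,243,2): print(v,s["color"][v,279:316:2].mean(1).round().astype(int))/' chk.py; python3 chk.py
```

```text
tip 0.09777844508730105 -0.0100711551835069 0.1793641628975352 [-0.2181 -1.2491 -2.3262] 25.8
1.2 [261.4 249.1 274.3 254. ];1 [265.4 243.8 277.  250.4];0.9 [268.  241.5 278.8 248.8];0.8 [271.  239.3 280.8 247.3];0.7 [274.4 237.3 283.1 245.9];0.6 [278.2 235.6 285.7 244.7];0.5 [282.2 234.2 288.4 243.8];0.4 [286.5 233.  291.3 243. ];0.3 [291.  232.2 294.3 242.4];0.2 [295.7 231.7 297.5 242. ];0.1 [300.5 231.5 300.7 241.8];0 [305.3 231.7 304.  241.9];
225 [ 15  15  13  15 160 248  77  12  96 106 100  58  33  40  55  49 121 152
 238]
227 [ 16  13  16  12 178 248  12   9 105 106  96  58  36  39  55  53 126 165
 238]
229 [ 13  13  11   9 198 242 137 140 107 106  93  51  36  40  55  55  85 182
 237]
231 [ 13  18  16   4 219 239  99  76 109 110  93  48  38  39  57  57  73 187
 236]
233 [ 15  20  20  15 240 200   8  16  70  67  73  68  37  40  56  74  59 198
 235]
235 [ 10  19  13   9  44  30  11  13  61  69  68  80  38  39  54  84  22 218
 236]
237 [ 16  15  15  15  15  15  12  13  59  69  67  81  39  42  51  96   9 227
 235]
239 [ 17  16  18  13  20  13  11  15  33  69  67  82  39  53  52  80  11 235
 235]
241 [ 16  16  15  12  12  13  16  16   8  70  68  71  56 216 232 119  23 237
 234]
```

step_arm:
  increments:
    - {"x": -0.37, "y": 0, "z": 0.42, "wx": 0, "wy": 0, "wz": 0, "gripper": 0}
    - {"x": -0.37, "y": 0, "z": 0.42, "wx": 0, "wy": 0, "wz": 0, "gripper": 0}
    - {"x": -0.37, "y": 0, "z": 0.42, "wx": 0, "wy": 0, "wz": 0, "gripper": 0}
    - {"x": -0.37, "y": 0, "z": 0.42, "wx": 0, "wy": 0, "wz": 0, "gripper": 0}
    - {"x": -0.25, "y": 0, "z": 0.4, "wx": 0, "wy": 0, "wz": 0, "gripper": 0}

```text
time_s: 26.3
position: [0.5771, 0.0167, 0.27]
tool_rot: [[-0.09, -0.984, 0.156], [-0.49, 0.18, 0.853], [-0.867, 0.0, -0.499]]
ft_force: [-1.1, -4.4, 3.3]
grip_width: -0.0002
```

step_arm:
  increments:
    - {"x": -0.1, "y": 0, "z": 0.17, "wx": 0, "wy": 0, "wz": 0, "gripper": 0}
    - {"x": -0.1, "y": 0, "z": 0.17, "wx": 0, "wy": 0, "wz": 0, "gripper": 0}

```text
time_s: 26.5
position: [0.5777, 0.0204, 0.2696]
tool_rot: [[-0.091, -0.984, 0.156], [-0.491, 0.18, 0.852], [-0.867, 0.001, -0.499]]
ft_force: [-0.5, -3.8, 3.3]
grip_width: -0.0004
```

Still moving freely, so I'll keep pushing in 2 mm steps until it stops.

step_arm:
  increments:
    - {"x": -0.1, "y": 0, "z": 0.17, "wx": 0, "wy": 0, "wz": 0, "gripper": 0}
    - {"x": -0.1, "y": 0, "z": 0.17, "wx": 0, "wy": 0, "wz": 0, "gripper": 0}

```text
time_s: 26.7
position: [0.5784, 0.0239, 0.2696]
tool_rot: [[-0.091, -0.984, 0.156], [-0.491, 0.181, 0.852], [-0.866, 0.001, -0.5]]
ft_force: [-6.0, -19.7, 8.7]
grip_width: 0.0002
```

step_arm:
  increments:
    - {"x": -0.1, "y": 0, "z": 0.17, "wx": 0, "wy": 0, "wz": 0, "gripper": 0}
    - {"x": 0, "y": 0, "z": 0, "wx": 0, "wy": 0, "wz": 0, "gripper": 0}

```text
time_s: 26.9
position: [0.5784, 0.0243, 0.2699]
tool_rot: [[-0.091, -0.984, 0.156], [-0.493, 0.181, 0.851], [-0.865, 0.001, -0.501]]
ft_force: [-9.9, -23.0, 7.7]
grip_width: -0.0003
```

```bash
python3 chk.py
```

```text
tip 0.13095752133880537 -0.010361999703843125 0.18321471713764037 [ -8.7703 -22.0455   7.6951] 26.95
1.2 [261.4 249.1 274.3 254. ];1 [265.4 243.8 277.  250.4];0.9 [268.  241.5 278.8 248.8];0.8 [271.  239.3 280.8 247.3];0.7 [274.4 237.3 283.1 245.9];0.6 [278.2 235.6 285.7 244.7];0.5 [282.2 234.2 288.4 243.8];0.4 [286.5 233.  291.3 243. ];0.3 [291.  232.2 294.3 242.4];0.2 [295.7 231.7 297.5 242. ];0.1 [300.5 231.5 300.7 241.8];0 [305.3 231.7 304.  241.9];
225 [ 28  17  11  26  21  12  17  16  88 243 168  11  14  39 109  83  69 154
 239]
227 [ 28  11  15  27  17  16  13   9 146 245  86   0   4  42 114  57  70 167
 238]
229 [ 26  15  23  23  16  20  10  11 163 245 226 251 167 147 114  55  48 182
 237]
231 [ 24  14  22  28  13  15  12  11 184 255  16   6   7  41 120  59  45 188
 237]
233 [ 14  14  12  18  14  18  11  15  24  72  13  11  10  51  63  62  40 198
 236]
235 [ 13  15  18  18  14  14  18  17  17  17  15  18  10  57  59  63  19 217
 235]
237 [ 17  15  12  17  13  14  17  14  17  14  12  14  13  58  60  63   8 227
 236]
239 [ 14  13  27  13  14  12  16  15  19  20  12  20   6  66  62  52  14 234
 235]
241 [ 13  12  27  25  16  17  20  15  23  15  12  14  41 217 231 120  23 238
 235]
```

It is at a hard stop with a 23 N reaction. The door's corner is at scene x = 304.5, which gives about 0 rad. Backing off now.

step_arm:
  increments:
    - {"x": 0, "y": 0, "z": -1, "wx": 0, "wy": 0, "wz": 0, "gripper": 0}
    - {"x": 0, "y": 0, "z": -3, "wx": 0, "wy": 0, "wz": 0, "gripper": 0}
    - {"x": 0, "y": 0, "z": -4, "wx": 0, "wy": 0, "wz": 0, "gripper": 0}
    - {"x": 0, "y": 0, "z": -4, "wx": 0, "wy": 0, "wz": 0, "gripper": 0}
    - {"x": 0, "y": 0, "z": -3, "wx": 0, "wy": 0, "wz": 0, "gripper": 0}
    - {"x": 0, "y": 0, "z": 0, "wx": 0, "wy": 0, "wz": 0, "gripper": 0}

```text
time_s: 27.55
position: [0.5552, -0.1042, 0.3459]
tool_rot: [[-0.09, -0.983, 0.159], [-0.492, 0.183, 0.851], [-0.866, -0.002, -0.5]]
ft_force: [0.0, 1.4, -0.2]
grip_width: -0.0002
```

Run:
```python
from go import *
o=env.observe();print(o['time_s'],o['position'],o['ft_force'])
s=snap('scene','s9.png');w=snap('wrist','w9.png')
cv2.imwrite('pics/m9.png',np.hstack([cv2.resize(s['color'][160:300,100:320],(440,400),interpolation=cv2.INTER_CUBIC),cv2.convertScaleAbs(cv2.resize(w['color'],(360,400)),alpha=1.4,beta=30)]))
```

```text
27.55 [ 0.5552 -0.1042  0.3459] [ 0.0122  1.4349 -0.1613]
```

View pics/m9.png

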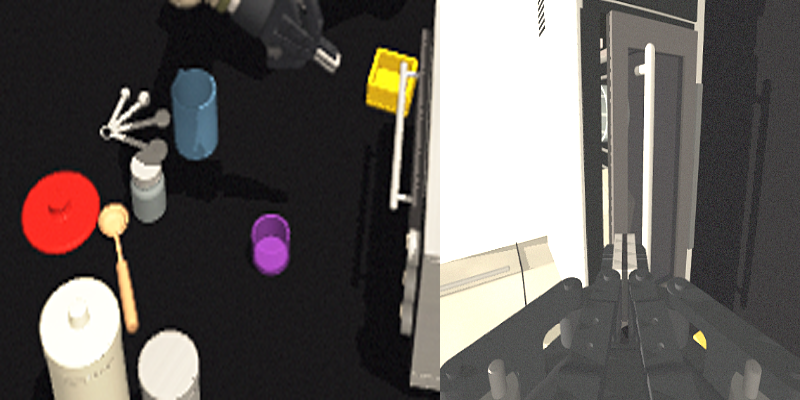

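```bash
python3 -c "
from rig import env
print(env.close_job(), env.observe()['time_s'])"
```

```text
the job is handed in; nothing more can be done
the job is handed in; nothing more can be done
```

The job is handed in: both dishes are on the rack, the rack is fully home and the oven door is shut. It took about 28 s of robot time, against the 61 s limit.

- **Ramekin:** I set the clear glass one on the rack to the right of the square dish. It touched down at a commanded-step force of about 3 to 7 N.
- **Rack:** I gripped the front rail, raised it 30 mm, carried it over the stops, lowered it and slid it in until the end stop pushed back at 17 N. A picture after release showed the rack home and level with both dishes standing.
- **Door:** I pushed it up by its free edge until it met a hard stop at about 23 N. Its corner then measured within about 0.02 rad of shut.
- **Final picture:** The robot was clear of everything, and the door was closed with only a thin gap along its top edge, as expected from its size. The purple ramekin, yellow dish, mug, jar, spoons and lid looked undisturbed.

No check failed. Two limits on what I checked:
- The dishes could not be seen properly once the door was shut, so that they are still standing rests on the picture taken just before.
- The first move call was refused for missing keys, and nothing moved then.

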